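# Tip the reference blocks over and load the sample changer

## Task

The steel reference blocks (three or four of red, yellow, blue and green) stand on the bench in front of the low rubber-topped bed: set each against the bed's front edge and push it high on its painted face so that it tips over the edge, until all of them lie on the bed with the painted face up; slide them about but do not lift any while it stands. Take the orange transport plug out of the loading pocket and lay it in the steel dish, then load the blocks into the sample changer in the order red, yellow, blue, green: lay each in the pocket at the yellow loading tab, painted face still up, and turn the wheel one click anticlockwise by its blue knob, so that the block comes to the white reader, before the next is loaded. At the end all the blocks lie seated in the wheel, the pocket at the loading tab is empty, the plug lies in the dish on the bench, and the vials and the beaker stand undisturbed.

Things in the scene. Friction and masses are not known exactly. Their poses are not given: they have to be found in the camera images.
- red_centre (a point): centre of the red reference block, solid steel, 28 x 20 x 56 mm along its x, y, z, about 0.2 kg; the face at -x is painted red with one black band. Starts standing on the bench (z up, centre 28 mm high) in front of the bed, painted face turned away from the bed within about 20 degrees. May be absent.
- yellow_centre (a point): centre of the yellow reference block, solid steel, 28 x 20 x 56 mm along its x, y, z, about 0.2 kg; the face at -x is painted yellow with two black bands. Starts standing on the bench (z up, centre 28 mm high) in front of the bed, painted face turned away from the bed within about 20 degrees. May be absent.
- blue_centre (a point): centre of the blue reference block, solid steel, 28 x 20 x 56 mm along its x, y, z, about 0.2 kg; the face at -x is painted blue with three black bands. Starts standing on the bench (z up, centre 28 mm high) in front of the bed, painted face turned away from the bed within about 20 degrees. May be absent.
- green_centre (a point): centre of the green reference block, solid steel, 28 x 20 x 56 mm along its x, y, z, about 0.2 kg; the face at -x is painted green with four black bands. Starts standing on the bench (z up, centre 28 mm high) in front of the bed, painted face turned away from the bed within about 20 degrees. May be absent.
- step_edge (a point): middle of the front edge (the low stop), on top, of the fixed bed: plate 8 mm high, 85 mm deep, 200 mm wide, rubber-topped. x: level across the bed, away from the blocks; y along the edge; z up. At the far side a lip, 16 mm over the bench. A block set square against the edge and pushed high tips over it and lies painted face up, its foot overhanging about 8 mm.
- wheel (a joint): angle of the changer's wheel (rad), growing anticlockwise from above. Wheel 187 mm across, six pockets 60 degrees apart, one at the loading tab at every click; a spring detent (about 0.15 N m) draws it to the nearest multiple of 1.047 rad when let go. Starts at 0.
- knob (a point): point on the wheel's axis, 74 mm over the bench, in the blue bar knob that turns the wheel: bar 40 mm long (this frame's x), 12 mm thick (y), from 46 to 86 mm over the bench, on a hub 50 mm across, 46 mm high. The frame turns with the wheel; pockets lie along its x and every 60 degrees from it.
- load_mark (a point): centre of the floor of the pocket at the yellow loading tab; 18 mm over the bench, 56 mm from the axis. x is radial, towards the axis. Pockets are radial, 62 mm long, 24 mm wide, between walls 2.5 mm thick and 8 mm over the floor, the hub at the inner end. A block lies in it lengthwise, either end inward, its centre 14 mm and top 28 mm over the floor.
- reader_mark (a point): centre of the floor (18 mm over the bench) of the pocket at the white reader housing (20 x 36 mm, 36 mm tall, just outside the rim): one click, 60 degrees, anticlockwise from the loading tab. Axes as load_mark's, not radial here.
- plug_centre (a point): half-way up the orange plastic transport plug, 16 mm above its underside, about 40 g: a body 46 x 20 mm (its x, y), 12 mm high, with an upright fin on top, 30 mm along x and 10 mm thick (y), up to 32 mm above the underside, to hold it by. It starts lying loose in the pocket at the loading tab, lengthwise.
- dish: loose, open, round steel parts dish, 68 mm across, 62 mm inside, 14 mm high, inner floor 3 mm high, 0.12 kg; origin under its centre. The plug is put away in it.
- vial_black: glass sample vial with a black cap, 27 mm across, 56 mm tall; origin under its centre. A bystander.
- vial_red: glass sample vial with a red cap, 27 mm across, 56 mm tall; origin under its centre. A bystander.
- beaker: empty glass beaker, 42 mm across, 48 mm tall; origin under its centre. A bystander.
Not all that is in view belongs to the job. What is shaped like the part that bears red_centre but brown is not meant.

How it is judged:
On the way, in this order (a step that is already met when the one before it is completed fails the run):
1. every block present lies on the rubber bed, painted face up (angle between each of red_centre, yellow_centre, blue_centre, green_centre's own x axis and vertical above 3.03 rad and height (world z) of red_centre between 0.018 and 0.0265 m and x of red_centre in the frame of step_edge between 0 and 0.085 m and y of red_centre in the frame of step_edge between -0.105 and 0.105 m and height (world z) of yellow_centre between 0.018 and 0.0265 m and x of yellow_centre in the frame of step_edge between 0 and 0.085 m and y of yellow_centre in the frame of step_edge between -0.105 and 0.105 m and height (world z) of blue_centre between 0.018 and 0.0265 m and x of blue_centre in the frame of step_edge between 0 and 0.085 m and y of blue_centre in the frame of step_edge between -0.105 and 0.105 m and height (world z) of green_centre between 0.018 and 0.0265 m and x of green_centre in the frame of step_edge between 0 and 0.085 m and y of green_centre in the frame of step_edge between -0.105 and 0.105 m), for 0.2 s.
2. the red block lies seated in the pocket at the yellow loading tab, painted face up (angle between red_centre's own x axis and vertical above 3.03 rad and height (world z) of red_centre between 0.028 and 0.0345 m and horizontal distance between red_centre and knob between 0.048 and 0.064 m and horizontal distance between red_centre and load_mark below 0.008 m), for 0.2 s.
3. the wheel is turned one click, so that the red block stands at the white reader (angle between red_centre's own x axis and vertical above 3.03 rad and height (world z) of red_centre between 0.028 and 0.0345 m and horizontal distance between red_centre and knob between 0.048 and 0.064 m and horizontal distance between red_centre and reader_mark below 0.008 m), for 0.2 s.
4. the yellow block lies seated in the pocket at the yellow loading tab, painted face up (angle between yellow_centre's own x axis and vertical above 3.03 rad and height (world z) of yellow_centre between 0.028 and 0.0345 m and horizontal distance between yellow_centre and knob between 0.048 and 0.064 m and horizontal distance between yellow_centre and load_mark below 0.008 m), for 0.2 s.
5. the wheel is turned one click, so that the yellow block stands at the white reader (angle between yellow_centre's own x axis and vertical above 3.03 rad and height (world z) of yellow_centre between 0.028 and 0.0345 m and horizontal distance between yellow_centre and knob between 0.048 and 0.064 m and horizontal distance between yellow_centre and reader_mark below 0.008 m), for 0.2 s.
6. the blue block lies seated in the pocket at the yellow loading tab, painted face up (angle between blue_centre's own x axis and vertical above 3.03 rad and height (world z) of blue_centre between 0.028 and 0.0345 m and horizontal distance between blue_centre and knob between 0.048 and 0.064 m and horizontal distance between blue_centre and load_mark below 0.008 m), for 0.2 s.
7. the wheel is turned one click, so that the blue block stands at the white reader (angle between blue_centre's own x axis and vertical above 3.03 rad and height (world z) of blue_centre between 0.028 and 0.0345 m and horizontal distance between blue_centre and knob between 0.048 and 0.064 m and horizontal distance between blue_centre and reader_mark below 0.008 m), for 0.2 s.
8. the green block lies seated in the pocket at the yellow loading tab, painted face up (angle between green_centre's own x axis and vertical above 3.03 rad and height (world z) of green_centre between 0.028 and 0.0345 m and horizontal distance between green_centre and knob between 0.048 and 0.064 m and horizontal distance between green_centre and load_mark below 0.008 m), for 0.2 s.
9. the wheel is turned one click, so that the green block stands at the white reader (angle between green_centre's own x axis and vertical above 3.03 rad and height (world z) of green_centre between 0.028 and 0.0345 m and horizontal distance between green_centre and knob between 0.048 and 0.064 m and horizontal distance between green_centre and reader_mark below 0.008 m), for 0.2 s.
At the end, for the whole second after the job is handed in: Each block present lies seated in a pocket (centre 28 to 34.5 mm high, 48 to 64 mm from the axis), painted face up within 6 degrees, none within 45 mm of the loading mark; the plug is within 20 mm of the dish's centre from above and its centre under 30 mm high; the dish stands level on the bench (angle between each of red_centre, yellow_centre, blue_centre, green_centre's own x axis and vertical above 3.03 rad and height (world z) of red_centre between 0.028 and 0.0345 m and horizontal distance between red_centre and knob between 0.048 and 0.064 m and horizontal distance between each of red_centre, yellow_centre, blue_centre, green_centre and load_mark above 0.045 m and height (world z) of yellow_centre between 0.028 and 0.0345 m and horizontal distance between yellow_centre and knob between 0.048 and 0.064 m and height (world z) of blue_centre between 0.028 and 0.0345 m and horizontal distance between blue_centre and knob between 0.048 and 0.064 m and height (world z) of green_centre between 0.028 and 0.0345 m and horizontal distance between green_centre and knob between 0.048 and 0.064 m and horizontal distance between plug_centre and dish below 0.02 m and height (world z) of plug_centre below 0.03 m and angle between dish's own z axis and vertical below 0.2 rad and height (world z) of dish below 0.006 m); the robot touches nothing.
It fails at once if a block is lifted 17 mm or more while it stands (tilted less than 30 degrees) ((angle between red_centre's own z axis and vertical below 0.52 rad and height (world z) of red_centre above 0.045 m) or (angle between yellow_centre's own z axis and vertical below 0.52 rad and height (world z) of yellow_centre above 0.045 m) or (angle between blue_centre's own z axis and vertical below 0.52 rad and height (world z) of blue_centre above 0.045 m) or (angle between green_centre's own z axis and vertical below 0.52 rad and height (world z) of green_centre above 0.045 m)).
It fails at once if a vial or the beaker is pushed more than 30 mm or knocked over ((distance of vial_black from where it was at the start of the episode above 0.03 m or angle between vial_black's own z axis and vertical above 0.5 rad) or (distance of vial_red from where it was at the start of the episode above 0.03 m or angle between vial_red's own z axis and vertical above 0.5 rad) or (distance of beaker from where it was at the start of the episode above 0.03 m or angle between beaker's own z axis and vertical above 0.5 rad)).
Of red_block, yellow_block, blue_block, green_block only 3 to 4 are there at a start; the rules pass over those that are not, and their reading is None.
At some moment in a run one of dish may be knocked a few centimetres aside while the robot is not near it.
Once in a run the grip may slacken for a moment while it holds something.
It also fails if it takes over 210 s, if anything falls off the work surface, if the arm or the gripper's body presses on something with over 40 N, if the wrist force passes 120 N, or if a joint passes its speed limit or range.

## Robot

A 7-joint arm with a two-finger parallel gripper is mounted at the origin on a cart in front of the work surface, level with it; the furniture and walls round the work are solid. World frame = base frame: x ahead of the robot, y to its left, z up, the work surface at z = 0. Lengths are in m, angles in rad, forces in N, time in s.
With the tool pointing down it reaches from about 0.4 to 0.75 m from the base axis. Payload 19.5 kg.
Tool frame: the origin (TCP) lies midway between the tips of the shut fingers; the grasp point (between the pads) lies 19 mm behind it; z points along the fingers, y is the line along which they close (so a half turn about z gives the same grasp; the last joint's range is limited). The gripper opens to 85 mm and grips with 20 to 120 N. Pads are 22 mm wide; open, the fingers measure 114 mm over their backs; the gripper's body (76 mm by 85 mm) begins 54 mm behind the grasp point. The pads swing forward as they close: fully open they stand 13 mm farther back than shut.
Start: joints at [-1.147, 0.707, -0.028, 1.485, 0.022, 0.951, -0.075], TCP at [0.258, 0.514, 0.194] pointing down, gripper open.
Joint ranges: [-2.71, 2.71], [-0.32, 2.16], [-1.57, 1.52], [0, 2.45], [-1.46, 4.6], [0, 2.02], [-2.83, 2.83]. Speed limits (rad/s): [1.89, 1.89, 2.57, 2.57, 3.01, 3.01, 3.01].

## Interface

Orientations are given as a unit quaternion [x, y, z, w].
In Python, from rig import r gives the robot as it stands. The module is installed in compiled form; this text tells all that it offers.
- The arm moves only by the shell command python3 -m crank 'ROWS'. ROWS is JSON, a list of rows, each a list of 7 numbers: the opening, from 0 (shut) to 1 (fully open), then the shift along the world's x, y, z each as a share of 0.05 m, from -1 to 1, then the turn, a rotation vector about the world's x, y, z each as a share of 0.15 rad, from -1 to 1. In form: [[fingers, x, y, z, rx, ry, rz], ...]. A call has 1 to 12 rows; each row shifts and turns the commanded pose from where the row before left it; what a row does not reach is not made up. A row lasts 1/8 s, in which the tool goes at most 62.5 mm and 10.7 degrees, less where a joint would pass 70% of its speed; a pose out of reach is approached as far as the arm can. A call with a number of a shift or a turn outside -1 to 1 is refused whole. A call with a gripper value outside its range is refused whole. The fingers move at their own pace and stop on an object; the grip force is fixed at half the most. Time passes only in rows, so rows that do not move let the fingers close. It gives the time, the measured TCP pose, the force, the opening and the grip force at its end, in the units of the state.
- r.get_obs(): the state, without advancing time (a new reading comes with each control period).
- r.get_image(name): name is "scene" or "top" or "wrist"; returns (picture, depth): 420x560x3 uint8, red, green, blue; 420x560 float32, m along the optical axis (not along the pixel's ray), 0 where there is no reading.
- r.camera_model(name): a dict with "fx", "fy", "cx", "cy" (pixels), "position" and "orientation" of the camera in the world. Camera axes: x right, y down, z forward; pixel columns grow to the right and rows downward; lengths in m; the calibration is good to about 2 mm. A picture is of the moment at which its call begins: read the wrist's pose just before it. camera_model takes no time and is no camera call; for the wrist camera it gives the pose at the moment of the call.
- r.hand_in(): hands the job in; it is judged then, once.
The state is a dict: "time_s": time; "q": joint angles; "qd": joint speeds; "joint_efforts": joint torques, N m; "ee_pos": TCP position; "orientation": TCP orientation; "contact_force": force on the tool from outside, world axes, zero at the start; "torque": the same for the moment, N m; "width": finger opening in m; "grip_force": force on a finger pad.
Only numpy, scipy, OpenCV 4.12 (cv2) and the standard library are available. Lean on these libraries where they do the work, as an engineer would, in place of code of your own. Each camera call takes 0.05 s, during which the arm holds its last target. There are 200 camera calls.

## Working session

There is one attempt and no reset: what is moved stays moved. The work goes in short steps, Python scripts to look and compute and a shell command to move; the robot and the scene stay as the last step left them, time stands still between calls to the robot, and variables do not carry over. Pictures are saved under pics/ and viewed, at most 14 in all, crops included, and the job is handed in when it is done.

```bash
mkdir -p pics
cat > h.py <<'E'
import numpy as np,cv2
from rig import r
from scipy.spatial.transform import Rotation as R
def grab(n,save=None):
    m=r.camera_model(n); im,d=r.get_image(n)
    if save: cv2.imwrite('pics/'+save,im[:,:,::-1])
    return im,d,m
def pts(m,d):
    v,u=np.mgrid[:d.shape[0],:d.shape[1]]
    p=np.stack([(u-m['cx'])/m['fx']*d,(v-m['cy'])/m['fy']*d,d],-1)
    return p@R.from_quat(m['orientation']).as_matrix().T+np.array(m['position'])
def ray(m,u,v,z):
    D=R.from_quat(m['orientation']).as_matrix()@np.array([(u-m['cx'])/m['fx'],(v-m['cy'])/m['fy'],1])
    P=np.array(m['position']); return P+D*(z-P[2])/D[2]
def st():
    o=r.get_obs(); print('t',round(o['time_s'],2),'p',np.round(o['ee_pos'],4),'rot',np.round(R.from_quat(o['orientation']).as_matrix()[:,1],3),'z',np.round(R.from_quat(o['orientation']).as_matrix()[:,2],3),'F',np.round(o['contact_force'],1),'w',round(o['width'],4),'g',o['grip_force'],'q',np.round(o['q'],2))
E
python3 - <<'E'
from h import *
st()
for n in('top','scene'):
    im,d,m=grab(n,n+'0.png'); print(n,{k:np.round(v,3) for k,v in m.items()})
    np.savez('pics/%s0.npz'%n,im=im,d=d)
E
```

```text
t 0.0 p [0.2581 0.5135 0.1939] rot [ 0.449  0.893 -0.001] z [-0.    -0.001 -1.   ] F [-0.   0.6  1. ] w 0.0854 g 0.0 q [-1.15  0.71 -0.03  1.48  0.02  0.95 -0.08]
top {'fx': np.float64(457.439), 'fy': np.float64(457.439), 'cx': np.float64(283.386), 'cy': np.float64(212.932), 'position': array([0.397, 0.247, 0.911]), 'orientation': array([ 0.711, -0.701,  0.044, -0.039])}
scene {'fx': np.float64(410.783), 'fy': np.float64(410.783), 'cx': np.float64(277.754), 'cy': np.float64(215.051), 'position': array([-0.14 ,  0.673,  0.543]), 'orientation': array([-0.419,  0.771, -0.427,  0.22 ])}
```

View images.

View pics/top0.png

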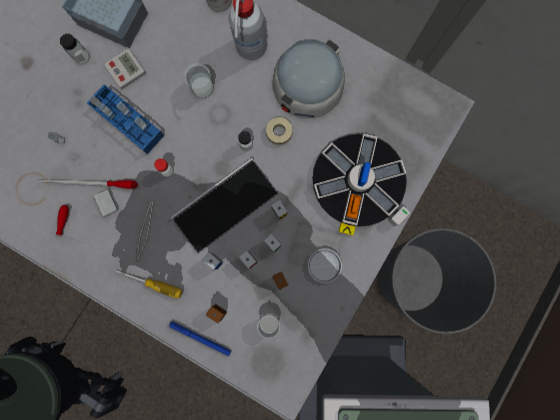

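View pics/scene0.png

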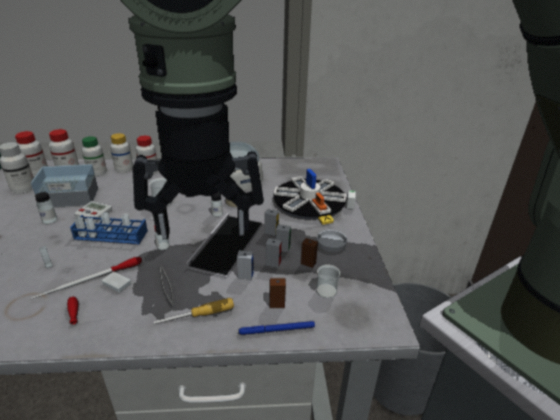

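Run:
```python
from h import *
z=np.load('pics/top0.npz');im,d=z['im'],z['d'];m=r.camera_model('top')
cv2.imwrite('pics/c1.png',cv2.resize(im[120:350,140:420],None,fx=2.8,fy=2.6,interpolation=cv2.INTER_CUBIC)[:,:,::-1])
M=R.from_quat(m['orientation']).as_matrix();print(np.round(M,3))
P=pts(m,d)
for n,u,v in [('b1',213,260),('b2',248,260),('b3',272,242),('b4',280,208),('br1',216,314),('br2',280,280),('dish',324,264),('bk',268,325),('bk2',200,80),('vb',245,138),('vr',162,165),('plug',355,208),('knob',364,175),('bed',225,205),('tab',347,229),('rd',401,215),('vb2',72,45),('tape',279,130)]:
    print(n,np.round(P[v,u],3))
```

```text
[[ 0.014 -0.993  0.118]
 [-1.    -0.015 -0.007]
 [ 0.008 -0.118 -0.993]]
b1 [0.408 0.37  0.057]
b2 [0.409 0.306 0.055]
b3 [0.443 0.262 0.058]
b4 [0.507 0.248 0.055]
br1 [0.31  0.362 0.056]
br2 [0.373 0.246 0.056]
dish [0.404 0.159 0.006]
bk [0.285 0.268 0.003]
bk2 [0.769 0.413 0.025]
vb [0.641 0.317 0.059]
vr [0.586 0.473 0.056]
plug [0.51  0.105 0.05 ]
knob [0.566 0.095 0.088]
bed [0.517 0.357 0.013]
tab [0.473 0.115 0.01 ]
rd [0.5   0.014 0.037]
vb2 [0.817 0.654 0.068]
tape [0.675 0.252 0.001]
```

View pics/c1.png

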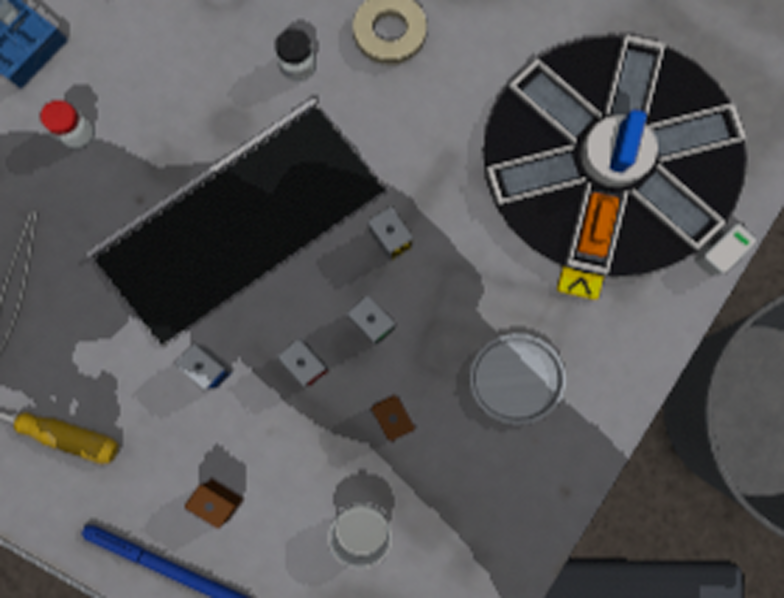

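```bash
cat >> h.py <<'E'
def rect(m,mask,z):
    """largest contour of mask cast on plane z -> centre, size, angle of long side"""
    c=max(cv2.findContours(mask.astype(np.uint8),cv2.RETR_EXTERNAL,cv2.CHAIN_APPROX_NONE)[0],key=cv2.contourArea)
    w=np.array([ray(m,u,v,z)[:2] for u,v in c[:,0]])
    (cx,cy),(a,b),t=cv2.minAreaRect((w*1000).astype(np.float32))
    if a<b: a,b,t=b,a,t+90
    return np.round([cx/1000,cy/1000],4),np.round([a,b],1),round((t+90)%180-90,1)
E
python3 - <<'E'
from h import *
z=np.load('pics/top0.npz');im,d=z['im'],z['d'];m=r.camera_model('top');P=pts(m,d);H=P[...,2]
hsv=cv2.cvtColor(im,cv2.COLOR_RGB2HSV)
print('bench h',np.median(H[230:240,200:240]),H[330:345,330:340].std())
L=im.max(2)
def win(u0,u1,v0,v1):
    k=np.zeros(H.shape,bool);k[v0:v1,u0:u1]=1;return k
bed=(L<45)&win(165,285,150,260); print('bed',rect(m,bed,.008))
for n,u,v in [('b1',213,260),('b2',248,260),('b3',272,242),('b4',280,208)]:
    k=win(u-14,u+14,v-14,v+14)&(H>.047)&(H<.066); print(n,k.sum(),rect(m,k,.056),np.median(H[k]))
knob=(hsv[...,0]>100)&(hsv[...,0]<125)&(hsv[...,1]>150)&win(350,380,155,195)&(H>.078); print('knob',rect(m,knob,.086),np.median(H[knob]))
w=(L<40)&win(305,415,125,235); print('wheel',rect(m,w,.018))
pl=(hsv[...,0]<20)&(hsv[...,1]>150)&win(340,370,185,228); k=pl&(H>.04);print('fin',k.sum(),rect(m,k,.050)); print('plug',rect(m,pl,.035))
tab=(hsv[...,0]>22)&(hsv[...,0]<35)&(hsv[...,1]>150)&win(330,365,215,240);print('tab',rect(m,tab,.01))
E
```

```text
bench h 0.006903212735819841 0.1393685484082113
bed (array([0.5163, 0.3572]), array([196.5,  83.4]), -52.3)
b1 172 (array([0.4073, 0.3743]), array([28.8, 20.4]), 50.2) 0.0563826252111847
b2 167 (array([0.4113, 0.307 ]), array([28.3, 20.2]), 40.0) 0.056662845029354925
b3 164 (array([0.4434, 0.2612]), array([29.1, 19.8]), 45.8) 0.056354179989888786
b4 163 (array([0.5074, 0.2496]), array([29. , 20.3]), 35.6) 0.056487261150307444
knob (array([0.5725, 0.0925]), array([40.3, 12.4]), -15.0) 0.08614314199963569
wheel (array([0.524 , 0.1465]), array([62. , 54.7]), -13.2)
fin 91 (array([0.5171, 0.105 ]), array([30.4, 10.6]), -14.1)
plug (array([0.5164, 0.106 ]), array([45.7, 21.1]), -13.1)
tab (array([0.4744, 0.115 ]), array([30.3, 19.3]), 76.7)
```

```bash
python3 -m crank '[[0.45,0.331,-0.31,-0.1,0,0,0.994],[0.45,0.331,-0.31,-0.1,0,0,0.994],[0.45,0.331,-0.31,-0.1,0,0,0.994],[0.45,0.331,-0.31,-0.1,0,0,0.994],[0.45,0.331,-0.31,-0.1,0,0,0.994],[0.45,0.331,-0.31,-0.1,0,0,0.994],[0.45,0.331,-0.31,-0.1,0,0,0.994],[0.45,0.331,-0.31,-0.1,0,0,0.994],[0.45,0.331,-0.31,-0.1,0,0,0.994],[0.45,0,0,0,0,0,0],[0.45,0,0,0,0,0,0]]'
python3 - <<'E'
from h import *
st()
im,d,m=grab('wrist','w1.png');print(np.round(m['position'],3),np.round(R.from_quat(m['orientation']).as_matrix(),2),m['fx'])
np.savez('pics/w1.npz',im=im,d=d)
E
```

```text
time_s: 1.48
ee_pos: [0.4067, 0.3747, 0.1494]
orientation: [-0.423, 0.906, 0.0, -0.0]
contact_force: [-0.7, 0.8, -0.0]
width: 0.0384
grip_force: 0.0
t 1.48 p [0.4067 0.3747 0.1494] rot [-0.767  0.641  0.   ] z [-0.  0. -1.] F [-0.7  0.8 -0. ] w 0.0384 g 0.0 q [-0.57  0.76 -0.45  1.62  0.4   0.86  1.27]
[0.357 0.315 0.329] [[-0.77  0.61  0.19]
 [ 0.64  0.73  0.23]
 [ 0.    0.3  -0.95]] 295.04580117035164
```

View pics/w1.png

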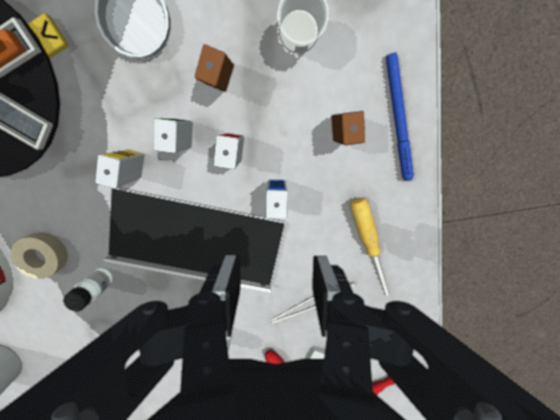

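```bash
cat >> h.py <<'E'
def win(u0,u1,v0,v1):
    k=np.zeros((420,560),bool);k[v0:v1,u0:u1]=1;return k
E
python3 - <<'E'
from h import *
z=np.load('pics/w1.npz');im,d=z['im'],z['d'];m=r.camera_model('wrist');P=pts(m,d);H=P[...,2];L=im.max(2)
print('bed',rect(m,(L<45)&win(95,290,180,300)&(H<.02),.008))
for n,u,v in [('blue',276,205),('red',228,152),('green',168,135),('yel',107,172)]:
    k=win(u-25,u+25,v-25,v+25)&(H>.05)&(H<.062); print(n,k.sum(),rect(m,k,.056),np.median(H[k]))
E
```

```text
bed (array([0.5291, 0.35  ]), array([168.,  70.]), -51.6)
blue 594 (array([0.4055, 0.3736]), array([29. , 19.3]), 49.5) 0.056179656440597
red 712 (array([0.4097, 0.3069]), array([28.6, 20.6]), 40.8) 0.05611728353882245
green 762 (array([0.4411, 0.2619]), array([28.4, 20.8]), 43.0) 0.055980824928846346
yel 742 (array([0.5051, 0.2499]), array([29.4, 22.4]), 34.3) 0.05599448774334556
```

```bash
python3 -m crank '[[0.42,0,-0.01,-0.8,0,0,0],[0.42,0,0,-0.8,0,0,0],[0.42,0,0,-0.7,0,0,0],[0.42,0,0,-0.36,0,0,0],[0.42,0,0,0,0,0,0],[0,0,0,0,0,0,0],[0,0,0,0,0,0,0],[0,0,0,0,0,0,0],[0,0,0,0,0,0,0]]'; python3 -c "
from h import *
st()"
```

```text
time_s: 2.65
ee_pos: [0.4074, 0.3743, 0.0175]
orientation: [-0.424, 0.906, 0.0, 0.001]
contact_force: [-1.8, -0.9, 7.7]
width: 0.0165
grip_force: 58.7
t 2.65 p [0.4074 0.3743 0.0175] rot [-0.768  0.64   0.   ] z [ 0.001  0.001 -1.   ] F [-1.8 -0.9  7.7] w 0.0165 g 58.721986203454435 q [-0.63  0.95 -0.33  1.73  0.53  0.55  1.16]
```

```bash
python3 -m crank '[[0,0.08,0.06,0,0,0,-0.727],[0,0.08,0.06,0,0,0,-0.727],[0,0.1,0.077,0,0,0,0],[0,0,0,0,0,0,0]]'; python3 -m crank '[[0,0.032,0.024,0,0,0,0],[0,0,0,0,0,0,0]]';  python3 -m crank '[[0,0.032,0.024,0,0,0,0],[0,0,0,0,0,0,0]]'
```

```text
time_s: 3.15
ee_pos: [0.4204, 0.3844, 0.0179]
orientation: [-0.323, 0.946, 0.0, 0.001]
contact_force: [-4.4, -1.5, 18.9]
width: 0.0161
grip_force: 64.0
time_s: 3.4
ee_pos: [0.4218, 0.3855, 0.018]
orientation: [-0.323, 0.946, 0.0, 0.001]
contact_force: [-5.8, -2.4, 21.0]
width: 0.0162
grip_force: 63.8
time_s: 3.65
ee_pos: [0.4234, 0.3867, 0.0181]
orientation: [-0.323, 0.946, 0.0, 0.001]
contact_force: [-6.3, -1.9, 21.9]
width: 0.0163
grip_force: 62.9
```

```bash
python3 -m crank '[[0,0,0,0.03,0,0,0],[0,0,0,0,0,0,0]]'; python3 -m crank '[[0,0.032,0.024,0,0,0,0],[0,0,0,0,0,0,0]]';  python3 -m crank '[[0,0.032,0.024,0,0,0,0],[0,0,0,0,0,0,0]]'
```

```text
time_s: 3.9
ee_pos: [0.4236, 0.3861, 0.0184]
orientation: [-0.323, 0.946, 0.0, 0.0]
contact_force: [0.2, -0.3, -2.5]
width: 0.0164
grip_force: 61.3
time_s: 4.15
ee_pos: [0.4251, 0.3873, 0.0181]
orientation: [-0.323, 0.946, 0.0, 0.0]
contact_force: [-1.7, -0.4, 6.5]
width: 0.016
grip_force: 62.8
time_s: 4.4
ee_pos: [0.4265, 0.3885, 0.0182]
orientation: [-0.323, 0.946, 0.0, -0.0]
contact_force: [-3.5, -1.9, 9.6]
width: 0.0163
grip_force: 62.7
```

```bash
python3 -m crank '[[0,0.032,0.024,0,0,0,0],[0,0,0,0,0,0,0]]'; python3 -m crank '[[0,0.032,0.024,0,0,0,0],[0,0,0,0,0,0,0]]'
python3 - <<'E'
from h import *
im,d,m=grab('wrist')
cv2.imwrite('pics/w2.png',cv2.resize(im[150:300,180:380],None,fx=3,fy=3,interpolation=cv2.INTER_CUBIC)[:,:,::-1])
E
```

```text
time_s: 4.65
ee_pos: [0.428, 0.3897, 0.0183]
orientation: [-0.323, 0.946, 0.0, -0.0]
contact_force: [-4.8, -1.2, 12.2]
width: 0.0161
grip_force: 62.1
time_s: 4.9
ee_pos: [0.4298, 0.3909, 0.0185]
orientation: [-0.323, 0.946, -0.0, 0.0]
contact_force: [-3.8, -3.2, 14.7]
width: 0.0163
grip_force: 60.2
```

View pics/w2.png

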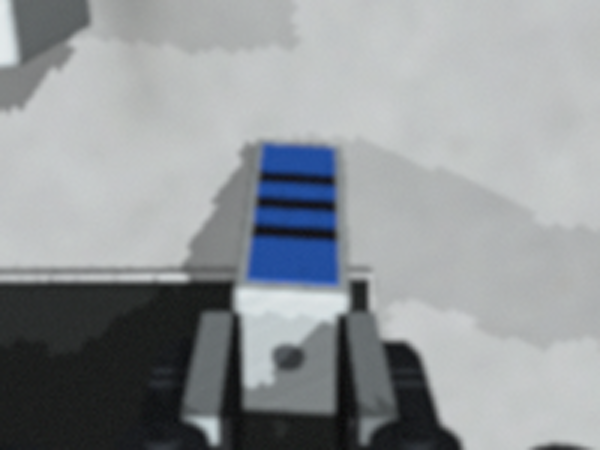

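```bash
cat >> h.py <<'E'
n=np.array([np.cos(np.radians(37.7)),np.sin(np.radians(37.7))]);e=np.array([n[1],-n[0]])
def ST(p): return np.round([p[:2]@n,p[:2]@e],4)
E
python3 - <<'E'
from h import *
m=r.camera_model('wrist')
for c,z in [((20,272),.008),((20,281),.008),((180,268),.008),((180,277),.008),((300,143),0.),((290,284),.056),((290,412),.056),((369,290),.008)]: print(c,ST(ray(m,180+c[0]/3,150+c[1]/3,z)))
st()
E
```

```text
(20, 272) [0.5817 0.0161]
(20, 281) [0.5839 0.0163]
(180, 268) [ 0.5807 -0.0211]
(180, 277) [ 0.583 -0.021]
(300, 143) [ 0.5529 -0.0489]
(290, 284) [ 0.5637 -0.0464]
(290, 412) [ 0.5891 -0.0464]
(369, 290) [ 0.5863 -0.065 ]
t 4.95 p [0.4298 0.3908 0.0185] rot [-0.611  0.791 -0.   ] z [ 0. -0. -1.] F [-4.2 -2.8 13.8] w 0.0164 g 60.205987519584596 q [-0.64  0.97 -0.3   1.62  0.44  0.62  1.05]
```

```bash
python3 -m crank '[[0.42,0,0,0,0,0,0],[0.42,0,0,0,0,0,0],[0.42,0,0,0,0,0,0],[0.42,-0.25,-0.19,0,0,0,0],[0.42,-0.46,-0.36,0,0,0,0],[0,0,0,0.47,0,0,0],[0,0,0,0,0,0,0],[0,0,0,0,0,0,0]]'
python3 - <<'E'
from h import *
st();print(ST(r.get_obs()['ee_pos']))
im,d,m=grab('wrist')
H=pts(m,d)[...,2];k=win(220,330,150,330)&(H>.05)&(H<.062);print(k.sum(),rect(m,k,.056),ST(rect(m,k,.056)[0]))
E
```

```text
time_s: 5.95
ee_pos: [0.3944, 0.3632, 0.041]
orientation: [-0.323, 0.946, -0.0, -0.0]
contact_force: [-1.1, -0.1, 0.5]
width: 0.0004
grip_force: 0.0
t 5.95 p [0.3944 0.3632 0.041 ] rot [-0.611  0.791 -0.   ] z [ 0. -0. -1.] F [-1.1 -0.1  0.5] w 0.0004 g 0.0 q [-0.65  0.89 -0.29  1.78  0.44  0.54  1.01]
[ 0.5342 -0.0462]Traceback (most recent call last):
  File "<stdin>", line 4, in <module>
  File "h.py", line 19, in rect
    c=max(cv2.findContours(mask.astype(np.uint8),cv2.RETR_EXTERNAL,cv2.CHAIN_APPROX_NONE)[0],key=cv2.contourArea)
ValueError: max() iterable argument is empty
```

```bash
python3 -m crank '[[0,0.126,0.098,0.02,0,0,0],[0,0.126,0.098,0,0,0,0],[0,0.126,0.098,0,0,0,0],[0,0.126,0.098,0,0,0,0],[0,0.126,0.098,0,0,0,0],[0,0.126,0.098,0,0,0,0],[0,0.126,0.098,0,0,0,0],[0,0,0,0,0,0,0]]';python3 -m crank '[[0,0,0,0.9,0,0,0],[0.42,-0.5,-0.39,0.9,0,0,0],[0.42,-0.5,-0.4,0,0,0,0],[0.42,0,0,0,0,0,0]]'
python3 - <<'E'
from h import *
st();print(ST(r.get_obs()['ee_pos']))
im,d,m=grab('top','t1.png')
cv2.imwrite('pics/c2.png',cv2.resize(im[130:330,160:420],None,fx=2.8,fy=2.8,interpolation=cv2.INTER_CUBIC)[:,:,::-1])
E
```

```text
time_s: 7.0
ee_pos: [0.4387, 0.3978, 0.0423]
orientation: [-0.323, 0.946, 0.0, 0.0]
contact_force: [-0.7, -1.1, -0.4]
width: -0.0004
grip_force: 0.0
time_s: 7.5
ee_pos: [0.3874, 0.3571, 0.1332]
orientation: [-0.323, 0.946, -0.0, 0.0]
contact_force: [0.5, -0.9, 0.0]
width: 0.0359
grip_force: 0.0
t 7.5 p [0.3874 0.3571 0.1332] rot [-0.612  0.791 -0.001] z [ 0. -0. -1.] F [ 0.5 -0.9  0. ] w 0.0359 g 0.0 q [-0.61  0.74 -0.37  1.73  0.37  0.74  1.06]
[ 0.5249 -0.0457]
```

View pics/c2.png

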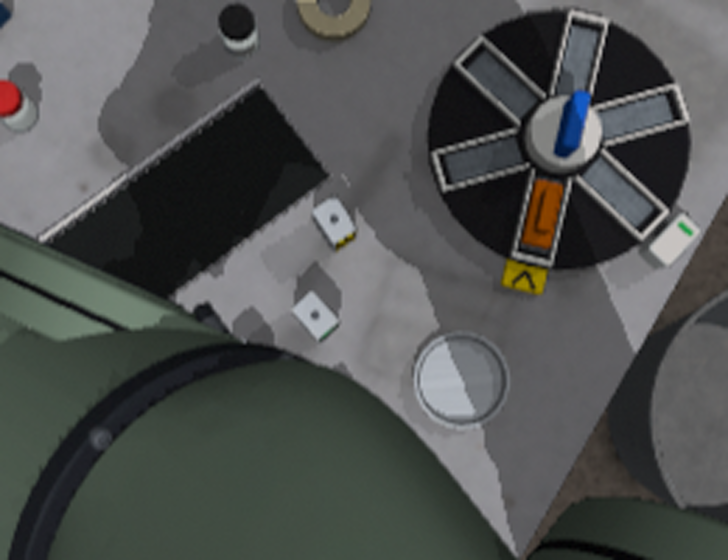

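```bash
cat >> h.py <<'E'
HUE={'red':(172,8),'yellow':(20,35),'blue':(100,130),'green':(45,90)}
def cmask(im,c,smin=90,vmin=40):
    h=cv2.cvtColor(im,cv2.COLOR_RGB2HSV);a,b=HUE[c];H=h[...,0]
    k=((H>=a)&(H<=b)) if a<b else ((H>=a)|(H<=b))
    return k&(h[...,1]>smin)&(h[...,2]>vmin)
def painted(m,im,d,c,z=.036,tol=.006,**kw):
    H=pts(m,d)[...,2]; k=cmask(im,c,**kw)&(abs(H-z)<tol)
    k=cv2.morphologyEx(k.astype(np.uint8),cv2.MORPH_CLOSE,np.ones((7,7)))  # bridge the black bands
    if k.sum()<40: print(c,'not seen',k.sum()); return
    R_=rect(m,k,z); v,u=np.nonzero(k); print(c,k.sum(),*R_,'st',ST(R_[0]),'px',u.mean().round(),v.mean().round(),'h',np.median(H[k>0]).round(4)); return R_
def wr(*cs,**kw):
    im,d,m=grab('wrist','last.png')
    for c in cs: painted(m,im,d,c,**kw)
    return im,d,m
E
python3 - <<'E'
from h import *
im,d,m=wr('blue')
H=pts(m,d)[...,2]
for (n_,p) in [('red',(.4097,.3069))]:
    pass
k=(H>.05)&(H<.062)&win(0,560,0,300)
c,l,s,ce=cv2.connectedComponentsWithStats(k.astype(np.uint8))
for i in range(1,c):
    if s[i,4]>200: q=rect(m,l==i,.056);print(q,ST(q[0]))
E
```

```text
blue 120 [0.4093 0.375 ] [14.   5.3] -52.3 st [ 0.5532 -0.0464] px 185.0 267.0 h 0.0375
(array([0.3712, 0.2459]), array([28.1, 21.2]), 28.9) [0.4441 0.0324]
(array([0.3088, 0.3635]), array([28.3, 20.6]), 57.6) [ 0.4666 -0.0988]
(array([0.4407, 0.2614]), array([28.9, 22.2]), 42.7) [0.5085 0.0627]
(array([0.4092, 0.3064]), array([29.2, 20.6]), 41.5) [0.5111 0.0078]
(array([0.5045, 0.2495]), array([29.9, 23.1]), 35.3) [0.5517 0.1111]
(array([0.4197, 0.3825]), array([30.1, 19.7]), 38.3) [ 0.566 -0.046]
```

```bash
python3 -m crank '[[0,0,0,-0.9,0,0,0],[0,0,0,-0.86,0,0,0],[0,0.16,0.122,0,0,0,0],[0,0.16,0.122,0,0,0,0],[0,0,0,0,0,0,0]]';python3 -m crank '[[0,0.16,0.122,0,0,0,0],[0,0,0,0,0,0,0]]';python3 -m crank '[[0,0.16,0.122,0,0,0,0],[0,0,0,0,0,0,0]]';  python3 - <<'E'
from h import *
st();print(ST(r.get_obs()['ee_pos']))
im,d,m=grab('wrist')
cv2.imwrite('pics/w3.png',cv2.resize(im[130:400,130:430],None,fx=2,fy=2,interpolation=cv2.INTER_CUBIC)[:,:,::-1])
E
```

```text
time_s: 8.22
ee_pos: [0.4057, 0.3712, 0.0457]
orientation: [-0.323, 0.946, 0.001, 0.001]
contact_force: [-1.2, 0.0, 0.4]
width: 0.0003
grip_force: 0.0
time_s: 8.48
ee_pos: [0.4131, 0.3768, 0.0448]
orientation: [-0.323, 0.946, 0.0, 0.0]
contact_force: [-1.4, -0.1, 0.3]
width: 0.0001
grip_force: 0.0
time_s: 8.72
ee_pos: [0.4205, 0.3825, 0.0444]
orientation: [-0.323, 0.946, 0.0, 0.0]
contact_force: [-0.4, 0.1, 0.2]
width: 0.0002
grip_force: 0.0
t 8.72 p [0.4205 0.3825 0.0444] rot [-0.611  0.791 -0.   ] z [ 0.  0. -1.] F [-0.4  0.1  0.2] w 0.0002 g 0.0 q [-0.63  0.92 -0.32  1.66  0.43  0.64  1.04]
[ 0.5667 -0.0455]
```

View pics/w3.png

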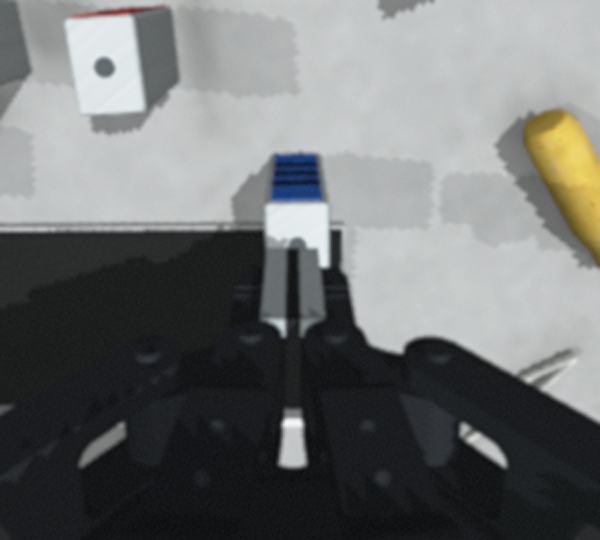

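Run:
```python
from h import *
im,d,m=grab('wrist');P=pts(m,d)
for c in [(285,180),(297,215),(297,235),(275,255),(275,275),(275,300),(310,255),(310,275),(310,300),(310,325)]:
    u,v=130+c[0]//2,130+c[1]//2; print(c,np.round(P[v,u],4),ST(P[v,u]),im[v,u])
print(np.round(m['position'],3),ST(np.array(m['position'])),ST(r.get_obs()['ee_pos']))
```

```text
(285, 180) [0.4118 0.372  0.035 ] [ 0.5533 -0.0425] [26 50 94]
(297, 215) [0.4124 0.3774 0.0561] [ 0.5571 -0.0465] [229 235 237]
(297, 235) [0.4177 0.3816 0.0559] [ 0.5639 -0.0465] [228 234 236]
(275, 255) [0.4136 0.3711 0.0898] [ 0.5542 -0.0407] [105 112 113]
(275, 275) [0.4133 0.3713 0.1005] [ 0.554 -0.041] [105 112 112]
(275, 300) [0.4131 0.3715 0.1122] [ 0.5541 -0.0413] [104 112 112]
(310, 255) [0.4083 0.3784 0.0892] [ 0.5545 -0.0497] [104 111 112]
(310, 275) [0.4081 0.3778 0.1007] [ 0.5539 -0.0494] [105 111 112]
(310, 300) [0.4086 0.3778 0.1117] [ 0.5544 -0.0491] [102 109 110]
(310, 325) [0.4078 0.3768 0.1229] [ 0.5531 -0.0487] [82 87 90]
[0.359 0.335 0.224] [ 0.4886 -0.0452] [ 0.5661 -0.0456]
```

Run:
```python
from h import *
for nm in('scene','top','wrist'):
    im,d,m=grab(nm); P=pts(m,d);S=P[...,:2]@n;T=P[...,:2]@e
    p=ST(r.get_obs()['ee_pos'])
    for z0 in np.arange(.03,.14,.01):
        k=(abs(S-p[0])<.04)&(abs(T-p[1])<.025)&(P[...,2]>=z0)&(P[...,2]<z0+.01)&(d>0)
        if k.sum(): print(nm,round(z0,3),k.sum(),'s',S[k].min().round(4),S[k].max().round(4),'t',T[k].min().round(4),T[k].max().round(4),'rgb',np.median(im[k],0))
    if nm=='scene': cv2.imwrite('pics/s1.png',cv2.resize(im[170:310,180:340],None,fx=4,fy=4,interpolation=cv2.INTER_CUBIC)[:,:,::-1])
```

```text
scene 0.03 68 s 0.5541 0.5815 t -0.0591 -0.0378 rgb [79. 82. 85.]
scene 0.04 73 s 0.554 0.5828 t -0.0599 -0.0388 rgb [80. 83. 86.]
scene 0.05 123 s 0.5543 0.5826 t -0.0596 -0.0379 rgb [106. 110. 115.]
scene 0.07 1 s 0.5673 0.5673 t -0.0515 -0.0515 rgb [23. 25. 25.]
scene 0.08 31 s 0.5553 0.5773 t -0.0584 -0.0396 rgb [37. 39. 41.]
scene 0.09 50 s 0.5545 0.5742 t -0.0615 -0.0422 rgb [19.  20.5 20.5]
scene 0.1 63 s 0.5551 0.5735 t -0.0616 -0.0421 rgb [16. 16. 16.]
scene 0.11 39 s 0.5553 0.5723 t -0.0602 -0.0411 rgb [24. 25. 27.]
scene 0.12 42 s 0.5525 0.5753 t -0.0699 -0.0209 rgb [14.5 14.5 16.5]
scene 0.13 50 s 0.5535 0.5724 t -0.0696 -0.0223 rgb [10. 11. 12.]
scene 0.14 44 s 0.5492 0.5699 t -0.0643 -0.0326 rgb [11.  13.  14.5]
wrist 0.03 129 s 0.5526 0.555 t -0.0561 -0.0364 rgb [26. 48. 90.]
wrist 0.04 165 s 0.5526 0.5557 t -0.0558 -0.036 rgb [ 28.  62. 120.]
wrist 0.05 864 s 0.5527 0.5746 t -0.056 -0.0363 rgb [226.  231.5 233. ]
wrist 0.08 138 s 0.5534 0.5589 t -0.0565 -0.0326 rgb [ 99.5 105.  106. ]
wrist 0.09 524 s 0.5536 0.5589 t -0.0585 -0.0314 rgb [39.  42.  44.5]
wrist 0.1 641 s 0.5534 0.5591 t -0.0586 -0.0313 rgb [36. 38. 42.]
wrist 0.11 879 s 0.5532 0.5762 t -0.0586 -0.0314 rgb [39. 42. 43.]
wrist 0.12 1461 s 0.5507 0.5774 t -0.0706 -0.0207 rgb [25. 28. 30.]
wrist 0.13 3181 s 0.5509 0.5771 t -0.0706 -0.0206 rgb [25. 28. 30.]
wrist 0.14 918 s 0.5471 0.574 t -0.0706 -0.0206 rgb [23. 25. 27.]
```

View pics/s1.png

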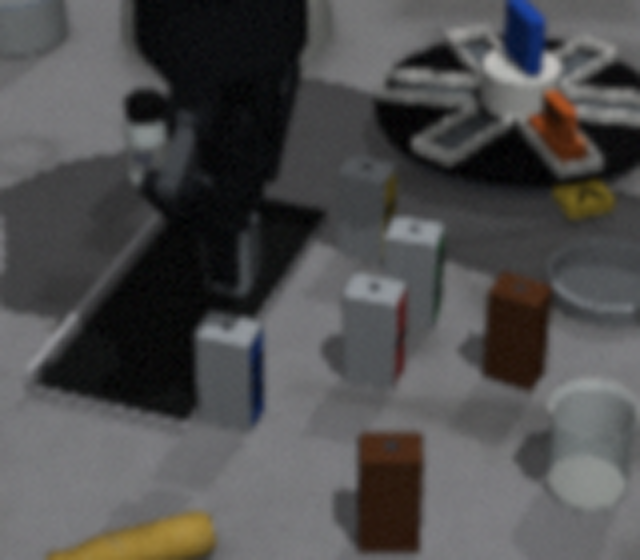

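Run:
```python
from h import *
for nm in('scene','wrist'):
    im,d,m=grab(nm); P=pts(m,d);S=P[...,:2]@n;T=P[...,:2]@e
    p=ST(r.get_obs()['ee_pos'])
    k=(abs(S-p[0])<.03)&(abs(T-p[1])<.025)&(P[...,2]>=.063)&(P[...,2]<.12)&(d>0)
    print(nm,np.round(np.sort(P[...,2][k])[:12],4),r.get_obs()['ee_pos'][2])
z=np.load('pics/w1.npz');im,d=z['im'],z['d'];m=r.camera_model('wrist')
v,u=np.mgrid[:420,:560];p=np.stack([(u-m['cx'])/m['fx']*d,(v-m['cy'])/m['fy']*d,d],-1)
A=R.from_quat(m['orientation']).as_matrix();o=r.get_obs()
q=p@A.T+np.array(m['position'])-o['ee_pos']  # tool offset, world axes; z: above TCP
L=im.max(2);k=win(200,245,240,340)&(d<.2)&(d>0);print('open .038: finger min above TCP',np.round(np.sort(q[...,2][k])[:12],4))
```

```text
scene [0.0812 0.0817 0.0817 0.0818 0.0822 0.0824 0.0825 0.0842 0.0848 0.0848
 0.0849 0.0856] 0.04440823161425646
wrist [0.085  0.0851 0.0854 0.0855 0.0857 0.0858 0.0858 0.0858 0.0858 0.0859
 0.086  0.086 ] 0.04442306073869877
open .038: finger min above TCP [0.0381 0.0382 0.0384 0.0387 0.0388 0.0389 0.0389 0.0389 0.039  0.0392
 0.0393 0.0399]
```

```bash
python3 -m crank '[[0,-0.87,-0.67,0,0,0,0],[0,0,0,-0.7,0,0,0],[0,0,0,-0.6,0,0,0],[0,0,0,0,0,0,0]]'; python3 -m crank '[[0,0,0,-0.08,0,0,0],[0,0,0,0,0,0,0]]';python3 -m crank '[[0,0,0,-0.08,0,0,0],[0,0,0,0,0,0,0]]'; python3 -m crank '[[0,0,0,-0.08,0,0,0],[0,0,0,0,0,0,0]]'
python3 - <<'E'
from h import *
im,d,m=grab('scene'); P=pts(m,d);S=P[...,:2]@n;T=P[...,:2]@e;p=ST(r.get_obs()['ee_pos']);z0=r.get_obs()['ee_pos'][2]
for h in np.arange(.03,.2,.01):
    k=(abs(S-p[0])<.08)&(abs(T-p[1])<.09)&(abs(P[...,2]-z0-h-.005)<.005)&(d>0)
    if k.sum(): print(round(h,3),k.sum(),np.round([S[k].min()-p[0],S[k].max()-p[0],T[k].min()-p[1],T[k].max()-p[1]],3))
E
```

```text
time_s: 9.57
ee_pos: [0.3761, 0.3484, -0.0217]
orientation: [-0.323, 0.946, -0.001, -0.001]
contact_force: [-0.3, -0.2, 0.7]
width: -0.0002
grip_force: 0.0
time_s: 9.82
ee_pos: [0.3772, 0.3492, -0.0239]
orientation: [-0.323, 0.946, 0.0, 0.0]
contact_force: [-0.9, 0.9, 0.5]
width: -0.0
grip_force: 0.0
time_s: 10.07
ee_pos: [0.3769, 0.3489, -0.0286]
orientation: [-0.323, 0.946, -0.0, 0.0]
contact_force: [-0.9, -0.2, -0.1]
width: -0.0002
grip_force: 0.0
time_s: 10.32
ee_pos: [0.3768, 0.3489, -0.0329]
orientation: [-0.323, 0.946, -0.0, -0.0]
contact_force: [-0.4, 0.2, 0.2]
width: -0.0
grip_force: 0.0
0.03 3518 [-0.08  0.08 -0.09  0.09]
0.04 283 [-0.08   0.08  -0.07   0.089]
0.05 270 [-0.08   0.071 -0.09   0.08 ]
0.06 263 [-0.08   0.07  -0.069  0.075]
0.07 228 [-0.08   0.069 -0.07   0.075]
0.08 540 [-0.08   0.071 -0.069  0.089]
0.09 52 [-0.065  0.069 -0.06   0.077]
0.1 91 [-0.017  0.01  -0.051  0.048]
0.11 94 [-0.017  0.017 -0.06   0.053]
0.12 153 [-0.019  0.015 -0.063  0.015]
0.13 155 [-0.02   0.02  -0.061  0.014]
0.14 130 [-0.019  0.02  -0.045  0.008]
0.15 73 [-0.011  0.011 -0.042 -0.013]
0.16 108 [-0.037  0.027 -0.039 -0.003]
0.17 196 [-0.037  0.031 -0.04   0.003]
0.18 207 [-0.037  0.031 -0.04   0.001]
0.19 209 [-0.037  0.03  -0.039  0.011]
```

```bash
for i in 1; do python3 -m crank '[[0,0,0,-0.04,0,0,0],[0,0,0,0,0,0,0]]'; python3 -m crank '[[0,0,0,-0.04,0,0,0],[0,0,0,0,0,0,0]]'; python3 -m crank '[[0,0,0,-0.04,0,0,0],[0,0,0,0,0,0,0]]'; done | grep -E 'ee_pos|contact'
```

```text
ee_pos: [0.3768, 0.3489, -0.0348]
contact_force: [-0.6, -0.2, 0.3]
ee_pos: [0.3769, 0.349, -0.0367]
contact_force: [-0.4, 0.0, -0.3]
ee_pos: [0.377, 0.349, -0.037]
contact_force: [-6.3, -5.9, 46.0]
```

```bash
python3 -m crank '[[0,0,0,0.92,0,0,0],[0,0.24,0.184,0,0,0,0],[0,0.24,0.184,0,0,0,0],[0,0.1,0.077,0,0,0,0],[0,0.1,0.077,0,0,0,0],[0,0.1,0.077,0,0,0,0]]' | grep -E 'ee_pos|contact';python3 -m crank '[[0,0.1,0.077,0,0,0,0],[0,0.1,0.077,0,0,0,0],[0,0.1,0.077,0,0,0,0],[0,0.1,0.077,0,0,0,0],[0,0,0,0,0,0,0]]'|grep -E 'ee_pos|contact';python3 -m crank '[[0,0,0,0.9,0,0,0],[0.42,-0.5,-0.39,0.9,0,0,0],[0.42,-0.5,-0.4,0,0,0,0],[0.42,0,0,0,0,0,0]]'|grep ee_pos
python3 - <<'E'
from h import *
im,d,m=wr('blue')
H=pts(m,d)[...,2]
k=(H>.05)&(H<.062)&win(0,560,0,300)
c,l,s,ce=cv2.connectedComponentsWithStats(k.astype(np.uint8))
for i in range(1,c):
    if s[i,4]>200: q=rect(m,l==i,.056);print(q,ST(q[0]))
E
```

```text
ee_pos: [0.4159, 0.379, 0.0073]
contact_force: [-0.6, -0.8, 0.8]
ee_pos: [0.4361, 0.3945, 0.0073]
contact_force: [0.4, 0.1, 0.0]
ee_pos: [0.3849, 0.3539, 0.0981]
blue 797 [0.4394 0.3992] [48.8 15.3] 37.7 st [ 0.5918 -0.0472] px 279.0 286.0 h 0.0367
(array([0.3711, 0.2461]), array([28. , 21.5]), 28.5) [0.4441 0.0322]
(array([0.3087, 0.3633]), array([28.5, 20.6]), 57.5) [ 0.4664 -0.0987]
(array([0.4405, 0.2614]), array([29.2, 22.5]), 42.6) [0.5084 0.0626]
(array([0.409 , 0.3065]), array([29.3, 20.8]), 40.9) [0.511  0.0076]
(array([0.5041, 0.2496]), array([30.6, 23.4]), 35.0) [0.5515 0.1108]
```

```bash
python3 -m crank '[[0.42,0.5,-0.944,0,0,0,0],[0.42,0,0,-0.8,0,0,0],[0.42,0,0,-0.8,0,0,0],[0.42,0,0,-0.8,0,0,0],[0.42,0,0,0,0,0,0],[0,0,0,0,0,0,0],[0,0,0,0,0,0,0],[0,0,0,0,0,0,0],[0,0,0,0,0,0,0]]' | grep -vE 'time|orie'; python3 -m crank '[[0,0.2,0.155,0.02,0,0,0],[0,0.2,0.155,0,0,0,0],[0,0.2,0.155,0,0,0,0],[0,0.2,0.155,0,0,0,0],[0,0,0,0,0,0,0]]'| grep -vE 'time|orie';python3 -m crank '[[0,0.048,0.037,0,0,0,0],[0,0,0,0,0,0,0]]'| grep -vE 'time|orie'
```

```text
ee_pos: [0.411, 0.3076, -0.0225]
contact_force: [0.3, 0.4, -2.4]
width: 0.0194
grip_force: 58.6
ee_pos: [0.4511, 0.3388, -0.0217]
contact_force: [0.2, 0.1, -2.5]
width: 0.0195
grip_force: 58.6
ee_pos: [0.4532, 0.3404, -0.0216]
contact_force: [-0.1, -0.5, -2.6]
width: 0.0193
grip_force: 58.6
```

```bash
python3 -m crank '[[0,0.032,0.024,0,0,0,0],[0,0,0,0,0,0,0]]'| grep -E 'ee|con'; python3 -m crank '[[0,0.016,0.012,0,0,0,0],[0,0,0,0,0,0,0]]'| grep -E 'ee|con'; python3 -m crank '[[0,0.016,0.012,0,0,0,0],[0,0,0,0,0,0,0]]'| grep -E 'ee|con'
```

```text
ee_pos: [0.4549, 0.3417, -0.0216]
contact_force: [0.0, -0.3, -2.8]
ee_pos: [0.4557, 0.3423, -0.0216]
contact_force: [1.0, -0.3, -2.9]
ee_pos: [0.456, 0.3424, -0.0217]
contact_force: [-5.0, -3.6, 0.1]
```

```bash
python3 -m crank '[[0.42,0,0,0,0,0,0],[0.42,0,0,0,0,0,0],[0.42,0,0,0,0,0,0],[0.42,-0.32,-0.245,0,0,0,0],[0.42,-0.4,-0.31,0,0,0,0],[0,0,0,0.54,0,0,0],[0,0,0,0,0,0,0],[0,0.16,0.122,0,0,0,0],[0,0.16,0.122,0,0,0,0]]'| grep -E 'ee|con|wid'; python3 -m crank '[[0,0.11,0.085,0,0,0,0],[0,0.11,0.085,0,0,0,0],[0,0.11,0.085,0,0,0,0],[0,0.11,0.085,0,0,0,0],[0,0.11,0.085,0,0,0,0],[0,0.11,0.085,0,0,0,0],[0,0,0,0,0,0,0]]'| grep -E 'ee|con'; python3 -m crank '[[0,0,0,0.9,0,0,0],[0.42,-0.6,-0.46,0.9,0,0,0],[0.42,-0.6,-0.46,0,0,0,0],[0.42,0,0,0,0,0,0]]'|grep ee_pos
python3 - <<'E'
from h import *
im,d,m=wr('blue','red')
H=pts(m,d)[...,2]
k=(H>.05)&(H<.062)&win(0,560,0,300)
c,l,s,ce=cv2.connectedComponentsWithStats(k.astype(np.uint8))
for i in range(1,c):
    if s[i,4]>200: q=rect(m,l==i,.056);print(q,ST(q[0]))
E
```

```text
ee_pos: [0.4371, 0.3278, 0.0049]
contact_force: [-1.1, -0.7, 1.3]
width: 0.0001
ee_pos: [0.4697, 0.353, 0.0053]
contact_force: [0.5, -0.1, -0.6]
ee_pos: [0.4083, 0.3055, 0.0961]
blue 155 [0.6958 0.2035] [36.9 11.1] 82.9 st [0.675  0.2645] px 36.0 363.0 h 0.0374
red 778 [0.474  0.3559] [48.7 15.4] 37.7 st [0.5927 0.0083] px 276.0 298.0 h 0.0367
(array([0.3715, 0.2452]), array([28. , 20.1]), 29.0) [0.4439 0.0332]
(array([0.3091, 0.3625]), array([28.9, 21.7]), 57.5) [ 0.4662 -0.0978]
(array([0.4409, 0.2607]), array([29.4, 21. ]), 42.7) [0.5083 0.0634]
(array([0.5044, 0.2488]), array([31.1, 21.8]), 34.8) [0.5512 0.1116]
```

```bash
python3 -m crank '[[0.42,0.674,-0.89,0,0,0,0.6],[0.42,0,0,-0.8,0,0,0],[0.42,0,0,-0.8,0,0,0],[0.42,0,0,-0.76,0,0,0],[0.42,0,0,0,0,0,0],[0,0,0,0,0,0,0],[0,0,0,0,0,0,0],[0,0,0,0,0,0,0],[0,0,0,0,0,0,0]]' | grep -vE 'time|orie'; python3 -m crank '[[0,0.214,0.165,0.02,0,0,-0.6],[0,0.214,0.165,0,0,0,0],[0,0.214,0.165,0,0,0,0],[0,0.214,0.165,0,0,0,0],[0,0,0,0,0,0,0]]'| grep -vE 'time'; python3 -m crank '[[0,0.048,0.037,0,0,0,0],[0,0,0,0,0,0,0]]'| grep -E 'ee|con';python3 -m crank '[[0,0.024,0.018,0,0,0,0],[0,0,0,0,0,0,0]]'| grep -E 'ee|con'
```

```text
ee_pos: [0.4439, 0.2626, -0.0216]
contact_force: [-0.5, -0.7, 9.5]
width: 0.0192
grip_force: 59.9
ee_pos: [0.4864, 0.2956, -0.0213]
orientation: [-0.323, 0.946, 0.0, 0.0]
contact_force: [-0.7, 0.9, -0.9]
width: 0.0189
grip_force: 58.6
ee_pos: [0.4883, 0.2971, -0.0215]
contact_force: [0.8, 0.1, -1.2]
ee_pos: [0.4896, 0.2981, -0.0215]
contact_force: [-1.1, -0.5, 0.1]
```

```bash
python3 -m crank '[[0,0.016,0.012,0,0,0,0],[0,0,0,0,0,0,0]]'| grep -E 'ee|con'; python3 -m crank '[[0.42,0,0,0,0,0,0],[0.42,0,0,0,0,0,0],[0.42,0,0,0,0,0,0],[0.42,-0.32,-0.245,0,0,0,0],[0.42,-0.4,-0.31,0,0,0,0],[0,0,0,0.54,0,0,0],[0,0,0,0,0,0,0],[0,0.16,0.122,0,0,0,0],[0,0.16,0.122,0,0,0,0]]'| grep -E 'ee|con|wid'; python3 -m crank '[[0,0.11,0.085,0,0,0,0],[0,0.11,0.085,0,0,0,0],[0,0.11,0.085,0,0,0,0],[0,0.11,0.085,0,0,0,0],[0,0.11,0.085,0,0,0,0],[0,0.11,0.085,0,0,0,0],[0,0,0,0,0,0,0]]'| grep -E 'ee|con'; python3 -m crank '[[0,0,0,0.9,0,0,0],[0.42,-0.6,-0.46,0.9,0,0,0],[0.42,-0.6,-0.46,0,0,0,0],[0.42,0,0,0,0,0,0]]'|grep ee_pos
python3 - <<'E'
from h import *
im,d,m=wr('red','green')
H=pts(m,d)[...,2]
k=(H>.05)&(H<.062)&win(0,560,0,300)
c,l,s,ce=cv2.connectedComponentsWithStats(k.astype(np.uint8))
for i in range(1,c):
    if s[i,4]>200: q=rect(m,l==i,.056);print(q,ST(q[0]))
E
```

```text
ee_pos: [0.4903, 0.2986, -0.0215]
contact_force: [-1.0, -1.8, 3.6]
ee_pos: [0.4709, 0.2836, 0.0049]
contact_force: [-0.4, 0.4, 1.3]
width: -0.0
ee_pos: [0.5036, 0.3088, 0.0053]
contact_force: [0.3, -0.2, -0.8]
ee_pos: [0.4422, 0.2612, 0.0961]
red not seen 10
green 736 [0.5083 0.3119] [47.8 14.9] 38.1 st [0.5929 0.0641] px 276.0 299.0 h 0.0367
(array([0.372 , 0.2446]), array([28. , 20.3]), 28.8) [0.4439 0.034 ]
(array([0.3095, 0.3619]), array([29.6, 23.3]), 56.8) [ 0.4662 -0.0971]
(array([0.567 , 0.0923]), array([40.5, 14.3]), -12.7) [0.5051 0.2737]
(array([0.5032, 0.2459]), array([25.3, 17.9]), 33.6) [0.5485 0.1132]
```

```bash
python3 -m crank '[[0.36,0.636,-0.12,0,0,0,0],[0.36,0.636,-0.12,0,0,0,0],[0.36,0,0,-0.8,0,0,0],[0.36,0,0,-0.8,0,0,0],[0.36,0,0,-0.76,0,0,0],[0.36,0,0,0,0,0,0],[0,0,0,0,0,0,0],[0,0,0,0,0,0,0],[0,0,0,0,0,0,0],[0,0,0,0,0,0,0]]' | grep -vE 'time|orie'; python3 -m crank '[[0,0.1,0.08,0.02,0,0,0],[0,0.08,0.06,0,0,0,0],[0,0,0,0,0,0,0]]'| grep -vE 'time'; python3 -m crank '[[0,0.048,0.037,0,0,0,0],[0,0,0,0,0,0,0]]'| grep -E 'ee|con';python3 -m crank '[[0,0.024,0.018,0,0,0,0],[0,0,0,0,0,0,0]]'| grep -E 'ee|con'
```

```text
ee_pos: [0.5073, 0.2507, -0.0221]
contact_force: [-0.4, 0.1, 6.0]
width: 0.0195
grip_force: 60.9
ee_pos: [0.5162, 0.2578, -0.0218]
orientation: [-0.323, 0.946, 0.0, 0.0]
contact_force: [1.3, -0.2, -2.2]
width: 0.0193
grip_force: 60.2
ee_pos: [0.5185, 0.2596, -0.0217]
contact_force: [0.3, 0.3, -1.8]
ee_pos: [0.5196, 0.2604, -0.0216]
contact_force: [0.2, 0.1, -2.4]
```

```bash
python3 -m crank '[[0,0.016,0.012,0,0,0,0],[0,0,0,0,0,0,0]]'| grep -E 'ee|con'; python3 -m crank '[[0,0.016,0.012,0,0,0,0],[0,0,0,0,0,0,0]]'| grep -E 'ee|con'
```

```text
ee_pos: [0.5202, 0.2607, -0.0217]
contact_force: [-2.5, -2.0, -0.9]
ee_pos: [0.5202, 0.2607, -0.0218]
contact_force: [-6.7, -4.9, 2.9]
```

```bash
python3 -m crank '[[0.36,0,0,0,0,0,0],[0.36,0,0,0,0,0,0],[0.36,0,0,0,0,0,0],[0.36,-0.32,-0.245,0,0,0,0],[0.36,-0.4,-0.31,0,0,0,0],[0,0,0,0.54,0,0,0],[0,0,0,0,0,0,0],[0,0.16,0.122,0,0,0,0],[0,0.16,0.122,0,0,0,0]]'| grep -E 'ee|con|wid'; python3 -m crank '[[0,0.11,0.085,0,0,0,0],[0,0.11,0.085,0,0,0,0],[0,0.11,0.085,0,0,0,0],[0,0.11,0.085,0,0,0,0],[0,0.11,0.085,0,0,0,0],[0,0.11,0.085,0,0,0,0],[0,0,0,0,0,0,0]]'| grep -E 'ee|con'; python3 -m crank '[[0,0,0,0.9,0,0,0],[0.36,-0.6,-0.46,0.9,0,0,0],[0.36,-0.7,-0.9,0.4,0,0,0],[0.36,-0.7,-0.9,0,0,0,0],[0.36,-0.7,-0.9,0,0,0,0],[0.36,0,0,0,0,0,0]]'|grep ee_pos
python3 - <<'E'
from h import *
for nm in('wrist','top'):
    im,d,m=grab(nm,'all_'+nm+'.png'); print(nm)
    for c in HUE: painted(m,im,d,c)
E
```

```text
ee_pos: [0.5017, 0.2465, 0.0049]
contact_force: [-1.2, -0.7, 1.2]
width: 0.0003
ee_pos: [0.5344, 0.2718, 0.0053]
contact_force: [-0.4, 0.5, 0.4]
ee_pos: [0.3971, 0.1105, 0.1158]
wrist
red not seen 25
yellow not seen 0
blue not seen 0
green not seen 29
top
red 221 [0.4738 0.3559] [49.5 16. ] 38.2 st [0.5925 0.0081] px 225.0 222.0 h 0.0372
yellow 210 [0.5381 0.2736] [49.6 16.7] 37.5 st [0.5931 0.1126] px 267.0 193.0 h 0.0373
blue 926 [0.6787 0.5495] [125.4  50.6] 51.0 st [ 0.873  -0.0197] px 143.0 148.0 h 0.031
green 202 [0.5084 0.3121] [49.4 15.6] 38.4 st [0.5931 0.064 ] px 247.0 208.0 h 0.0372
```

```bash
python3 -m crank '[[0.36,0.4,-0.02,0,0,0,-1],[0.36,0.4,-0.02,0,0,0,-1],[0.36,0.4,-0.02,0,0,0,-1],[0.36,0.4,-0.02,0,0,0,-1],[0.36,0.4,-0.02,0,0,0,-1],[0.36,0.38,0,0,0,0,-1],[0.36,0,0,0,0,0,0],[0.36,0,0,0,0,0,0]]' | grep -E 'ee'
python3 - <<'E'
from h import *
st()
im,d,m=grab('wrist','w5.png');H=pts(m,d)[...,2]
hsv=cv2.cvtColor(im,cv2.COLOR_RGB2HSV)
k=(hsv[...,0]<20)&(hsv[...,1]>150)
v,u=np.nonzero(k);print(np.median(u),np.median(v))
print('fin',(k&(abs(H-.05)<.005)).sum(),rect(m,k&(abs(H-.05)<.005),.05))
kn=cmask(im,'blue')&(abs(H-.086)<.006);print('knob',kn.sum(),kn.sum()>50 and rect(m,kn,.086))
painted(m,im,d,'yellow');painted(m,im,d,'green')
E
```

```text
ee_pos: [0.5178, 0.1091, 0.1152]
t 29.88 p [0.5178 0.1091 0.1152] rot [ 0.236  0.972 -0.   ] z [-0.001  0.    -1.   ] F [ 0.2 -0.5 -0. ] w 0.0306 g 0.0 q [-0.15  0.75 -0.21  1.75  0.24  0.66  0.84]
281.0 184.0
fin 393 (array([0.5155, 0.1039]), array([30. ,  9.6]), -13.7)
knob 605 (array([0.5693, 0.0916]), array([41.5, 11.6]), -14.4)
yellow 883 [0.5377 0.2741] [48.7 15. ] 38.1 st [0.5931 0.1119] px 461.0 187.0 h 0.0367
green 1041 [0.5081 0.3123] [49.1 15.2] 38.1 st [0.593  0.0636] px 495.0 145.0 h 0.0368
```

View pics/w5.png

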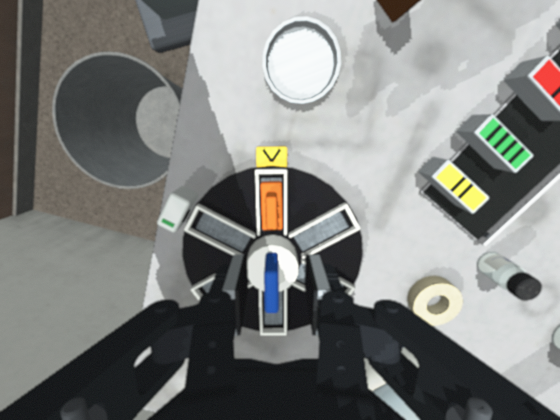

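```bash
cat >> h.py <<'E'
def dish(nm,g=(.404,.159)):
    im,d,m=grab(nm); P=pts(m,d)
    k=(abs(P[...,2]-.0125)<.006)&(np.hypot(P[...,0]-g[0],P[...,1]-g[1])<.07)&(d>0)
    k=cv2.morphologyEx(k.astype(np.uint8),cv2.MORPH_OPEN,np.ones((2,2)))>0
    q=P[k][:,:2]*1000
    if len(q)<20: print('dish not seen');return
    c,rad=cv2.minEnclosingCircle(q.astype(np.float32)); print('dish',nm,len(q),np.round(np.array(c)/1000,4),round(rad,1))
E
python3 -c "
from h import *
dish('wrist');dish('top')"
python3 -m crank '[[0.36,-0.036,-0.09,0,0,0,0],[0.36,0,0,-0.8,0,0,0],[0.36,0,0,-0.8,0,0,0],[0.36,0,0,-0.8,0,0,0],[0.36,0,0,0,0,0,0],[0,0,0,0,0,0,0],[0,0,0,0,0,0,0],[0,0,0,0,0,0,0],[0,0,0,0,0,0,0]]'; python3 -m crank '[[0,0,0,0.4,0,0,0],[0,0,0,0.8,0,0,0],[0,0,0,0.8,0,0,0],[0,0,0,0,0,0,0]]'
```

```text
dish wrist 1378 [0.4116 0.1585] 44.8
dish top 216 [0.4019 0.1849] 62.2
time_s: 31.15
ee_pos: [0.5172, 0.1041, -0.0032]
orientation: [0.121, 0.993, 0.0, 0.001]
contact_force: [-1.1, 0.1, 11.4]
width: 0.0081
grip_force: 64.1
time_s: 31.65
ee_pos: [0.5178, 0.1042, 0.0986]
orientation: [0.121, 0.993, 0.001, 0.002]
contact_force: [0.1, 0.4, -1.2]
width: 0.0087
grip_force: 62.4
```

```bash
cat >> h.py <<'E'
def dish2(nm,u,v,rr,z=.014):
    im,d,m=grab(nm); g=cv2.medianBlur(cv2.cvtColor(im,cv2.COLOR_RGB2GRAY),3)
    c=cv2.HoughCircles(g,cv2.HOUGH_GRADIENT_ALT,1,20,param1=150,param2=.5,minRadius=int(rr*.8),maxRadius=int(rr*1.25))
    if c is None: print('none');return
    for q in c.reshape(-1,c.shape[-1]):
        if np.hypot(q[0]-u,q[1]-v)<45: print('dish',nm,np.round(q,1),np.round(ray(m,q[0],q[1],z)[:2],4), 'rad',np.round(q[2]*np.linalg.norm(ray(m,q[0]+1,q[1],z)-ray(m,q[0],q[1],z))*1000,1))
E
python3 - <<'E'
from h import *
dish2('top',325,265,17); dish2('wrist',302,70,38); st()
E
```

```text
dish top [324.  264.   16.4] [0.4038 0.1602] rad 32.1
dish wrist [311.   54.   41.3] [0.4004 0.161 ] rad 33.0
t 31.75 p [0.5165 0.1039 0.0958] rot [0.24  0.971 0.   ] z [ 0.001  0.    -1.   ] F [-0.9 -0.4 -1.1] w 0.0083 g 62.39735126495361 q [-0.15  0.78 -0.2   1.78  0.25  0.61  0.82]
```

```bash
python3 -m crank '[[0,-0.57,0.28,0,0,0,0],[0,-0.57,0.28,0,0,0,0],[0,-0.57,0.28,0,0,0,0],[0,-0.56,0.28,0,0,0,0],[0,0,0,-0.8,0,0,0],[0,0,0,-0.8,0,0,0],[0,0,0,-0.5,0,0,0],[0,0,0,0,0,0,0]]'; python3 -m crank '[[0,0,0,-0.1,0,0,0],[0,0,0,0,0,0,0]]'|grep -E 'ee|con'
```

```text
time_s: 32.75
ee_pos: [0.4017, 0.1596, -0.0111]
orientation: [0.12, 0.993, -0.001, -0.001]
contact_force: [0.4, 0.6, -0.3]
width: 0.0084
grip_force: 62.4
ee_pos: [0.4032, 0.1601, -0.0141]
contact_force: [0.1, -0.8, 0.6]
```

```bash
python3 -m crank '[[0,0,0,-0.03,0,0,0],[0.3,0,0,0,0,0,0],[0.3,0,0,0,0,0,0],[0.3,0,0,0,0,0,0],[0.3,0,0,0.8,0,0,0],[0.3,0,0,0.8,0,0,0],[0.3,0.6,0.3,0.4,0,0,0],[0.3,0.6,0.9,0,0,0,0],[0.3,0.2,0.9,0,0,0,0],[0.3,0,0.5,0,0,0,0],[0.3,0,0,0,0,0,0]]'|grep ee
python3 - <<'E'
from h import *
im,d,m=grab('wrist','w6.png');H=pts(m,d)[...,2];hsv=cv2.cvtColor(im,cv2.COLOR_RGB2HSV)
for c in HUE: painted(m,im,d,c)
dish2('top',325,265,17)
im,d,m=grab('top');H=pts(m,d)[...,2];hsv=cv2.cvtColor(im,cv2.COLOR_RGB2HSV)
k=(hsv[...,0]<20)&(hsv[...,1]>150)&win(300,350,235,295);v,u=np.nonzero(k);print(k.sum(),u.mean(),v.mean(),k.sum()>5 and rect(m,k,.016))
E
```

```text
ee_pos: [0.4722, 0.2917, 0.0836]
red 1145 [0.4736 0.3556] [49.5 15.4] 38.0 st [0.5922 0.0083] px 354.0 202.0 h 0.0366
yellow 852 [0.5378 0.2735] [50.7 16.1] 38.0 st [0.5928 0.1125] px 275.0 292.0 h 0.0365
blue 2008 [0.4396 0.3992] [49.8 15.7] 38.1 st [ 0.5919 -0.047 ] px 449.0 209.0 h 0.0362
green 683 [0.5081 0.3118] [49.1 15.2] 38.1 st [0.5927 0.064 ] px 307.0 249.0 h 0.0366
0 nan nan False<stdin>:6: RuntimeWarning: Mean of empty slice.
  ret = ret.dtype.type(ret / rcount)
```

View pics/w6.png

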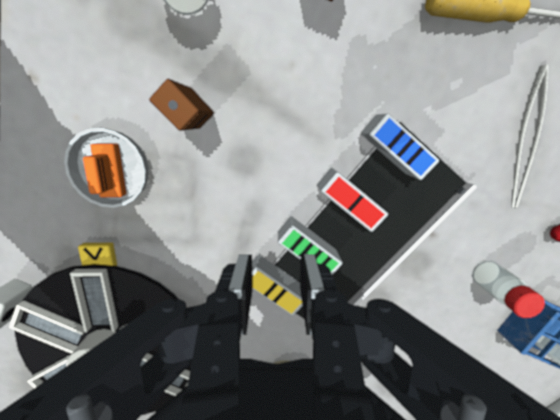

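```bash
python3 -m crank '[[0.36,0.005,0.213,0,0,0,1],[0.36,0.005,0.213,0,0,0,1],[0.36,0.005,0.213,0,0,0,1],[0.36,0.005,0.213,0,0,0,1],[0.36,0.005,0.213,0,0,0,1],[0.36,0.005,0.213,0,0,0,1],[0.36,0,0,0,0,0,0.03],[0.36,0,0,0,0,0,0]]' |grep -E 'ee|ori'; python3 -c "
from h import *
st(); wr('red')"
```

```text
ee_pos: [0.4746, 0.3529, 0.0839]
orientation: [-0.323, 0.946, -0.0, -0.0]
t 35.52 p [0.4746 0.3529 0.0839] rot [-0.612  0.791 -0.001] z [ 0.    -0.001 -1.   ] F [ 0.3  0.3 -0.2] w 0.0308 g 0.0 q [-0.49  0.9  -0.42  1.54  0.46  0.8   1.14]
red 1180 [0.4734 0.3554] [49.2 15.2] 38.4 st [0.5919 0.0083] px 266.0 226.0 h 0.0365
```

```bash
python3 -m crank '[[0.36,-0.02,0.05,-0.6,0,0,0],[0.36,0,0,-0.8,0,0,0],[0.36,0,0,-0.6,0,0,0],[0.36,0,0,0,0,0,0],[0,0,0,0,0,0,0],[0,0,0,0,0,0,0],[0,0,0,0,0,0,0],[0,0,0,0,0,0,0]]' |grep -vE 'time|ori'; python3 -m crank '[[0,0,0,0.4,0,0,0],[0,0,0,0.7,0,0,0],[0,0,0,0.7,0,0,0],[0,0,0,0,0,0,0]]' |grep -vE 'time'; python3 -c "
from h import *
wr('red',z=.126,tol=.02)"
```

```text
ee_pos: [0.4739, 0.3566, -0.0151]
contact_force: [-1.1, -1.5, 7.8]
width: 0.0183
grip_force: 61.3
ee_pos: [0.4744, 0.3573, 0.0774]
orientation: [-0.325, 0.946, 0.001, 0.002]
contact_force: [0.5, 0.1, -2.5]
width: 0.0182
grip_force: 60.0
red 2870 [0.4754 0.3576] [50.9 16. ] 37.9 st [0.5948 0.0078] px 276.0 281.0 h 0.129
```

```bash
cat >> h.py <<'E'
def pockets(nm,w,lo=60,hi=170):
    im,d,m=grab(nm,'pk_%s.png'%nm); H=pts(m,d)[...,2]; L=im.max(2)
    k=(L>lo)&(L<hi)&w&(abs(H-.018)<.007)
    k=cv2.morphologyEx(k.astype(np.uint8),cv2.MORPH_OPEN,np.ones((3,3)))
    c,l,s,ce=cv2.connectedComponentsWithStats(k)
    for i in range(1,c):
        if s[i,4]>60:
            q=rect(m,l==i,.018); print(s[i,4],np.round(ce[i]),*q)
E
python3 - <<'E'
from h import *
print(ray(r.camera_model('top'),360,180,.018))
pockets('top',win(305,415,125,235))
m=r.camera_model('wrist');st()
A=R.from_quat(m['orientation']).as_matrix()
p=A.T@(np.array([.5167,.1057,.018])-np.array(m['position']));print('load px',m['fx']*p[0]/p[2]+m['cx'],m['fy']*p[1]/p[2]+m['cy'])
E
```

```text
[0.57057631 0.08967933 0.018     ]
231 [366. 151.] [0.6283 0.0779] [50.6 20.7] -10.1
192 [339. 160.] [0.6095 0.1325] [48.2 17.3] 44.9
257 [387. 171.] [0.589  0.0374] [50.9 21.3] -73.0
t 37.17 p [0.4735 0.3563 0.0745] rot [-0.615  0.789 -0.   ] z [ 0.001  0.    -1.   ] F [ 0.  -0.9 -2.9] w 0.0182 g 59.969472885131836 q [-0.5   0.91 -0.41  1.54  0.47  0.79  1.13]
load px -35.17743477002364 58.299214855988
```

```bash
python3 -m crank '[[0,0.144,-0.835,0.4,0,0,-1],[0,0.144,-0.835,0.4,0,0,-1],[0,0.144,-0.835,0,0,0,-1],[0,0.144,-0.835,0,0,0,-1],[0,0.144,-0.835,0,0,0,-1],[0,0.144,-0.835,0,0,0,-1],[0,0,0,0,0,0,0],[0,0,0,0,0,0,0]]' |grep -E 'ee|wid'
python3 - <<'E'
from h import *
st()
pockets('wrist',win(150,400,120,300))
im,d,m=wr('red',z=.165,tol=.03)
P=pts(m,d);L=im.max(2);H=P[...,2]
k=(L>185)&win(235,310,150,260)&(abs(H-.026)<.006);print('walls',k.sum(),rect(m,k,.026))
cv2.imwrite('pics/w7.png',im[100:400,120:430,::-1])
E
```

```text
ee_pos: [0.5162, 0.1065, 0.1135]
width: 0.0186
t 38.17 p [0.5162 0.1065 0.1135] rot [ 0.234  0.972 -0.   ] z [-0.001  0.    -1.   ] F [-0.3  1.5 -2.9] w 0.0186 g 59.97921109199524 q [-0.14  0.76 -0.23  1.76  0.25  0.66  0.82]
73 [263. 188.] [0.4989 0.0976] [18.5  2.9] -14.2
170 [281. 188.] [0.5074 0.109 ] [31.7 17. ] -13.0
99 [189. 194.] [0.4872 0.0268] [18.6  5.5] 48.0
1172 [224. 235.] [0.5349 0.0464] [58.7 24.1] 47.1
118 [237. 224.] [0.528  0.0634] [38.4  3.4] 46.6
628 [320. 238.] [0.5592 0.1447] [56.4 22. ] -75.0
248 [215. 288.] [0.5922 0.0243] [26.9 17.5] -72.4
221 [335. 287.] [0.6185 0.1451] [28.3 14.3] 25.8
red 2869 [0.516  0.1059] [49.6 15.7] -13.6 st [0.473  0.2318] px 276.0 281.0 h 0.1652
walls 424 (array([0.5025, 0.1067]), array([41.2, 28.4]), -14.2)
```

View pics/w7.png

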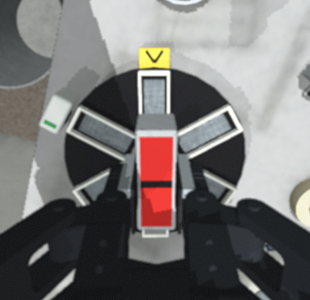

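```bash
python3 -m crank '[[0,-0.01,-0.038,-0.5,0,0,0],[0,0,0,-0.8,0,0,0],[0,0,0,-0.6,0,0,0],[0,0,0,-0.1,0,0,0],[0,0,0,0,0,0,0]]' |grep -E 'ee|wid|con'; python3 -m crank '[[0,0,0,-0.12,0,0,0],[0,0,0,0,0,0,0]]' |grep -E 'ee|wid|con'; python3 -m crank '[[0,0,0,-0.12,0,0,0],[0,0,0,0,0,0,0]]' |grep -E 'ee|wid|con'
```

```text
ee_pos: [0.5162, 0.1045, 0.0144]
contact_force: [0.7, 0.7, -1.9]
width: 0.0186
ee_pos: [0.5163, 0.104, 0.0081]
contact_force: [0.1, -0.5, -2.2]
width: 0.0182
ee_pos: [0.5159, 0.104, 0.0016]
contact_force: [-0.3, -0.1, -2.1]
width: 0.0184
```

```bash
python3 -m crank '[[0,0,0,-0.06,0,0,0],[0,0,0,0,0,0,0]]' |grep -E 'ee|con'; python3 -m crank '[[0,0,0,-0.06,0,0,0],[0,0,0,0,0,0,0]]' |grep -E 'ee|con';python3 -m crank '[[0,0,0,-0.03,0,0,0],[0,0,0,0,0,0,0]]' |grep -E 'ee|con'
```

```text
ee_pos: [0.516, 0.104, -0.0013]
contact_force: [-0.3, 0.5, -1.6]
ee_pos: [0.516, 0.104, -0.0043]
contact_force: [0.1, -0.7, -2.3]
ee_pos: [0.5162, 0.1041, -0.0052]
contact_force: [-3.6, -0.9, 10.7]
```

```bash
python3 -m crank '[[0.36,0,0,0,0,0,0],[0.36,0,0,0,0,0,0],[0.36,0,0,0,0,0,0],[0.36,0,0,0.5,0,0,0],[0.36,0,0,0.8,0,0,0],[0.36,0,0,0.8,0,0,0],[0.36,0,0,0,0,0,0]]' |grep -E 'ee|wid'
python3 - <<'E'
from h import *
im,d,m=wr('red',z=.046)
kn=cmask(im,'blue')&(abs(pts(m,d)[...,2]-.086)<.006);print('knob',kn.sum(),kn.sum()>50 and rect(m,kn,.086))
E
python3 -m crank '[[0.36,0.54,-0.134,0,0,0,0],[0.36,0.54,-0.134,0,0,0,0],[0.36,0,0,-0.8,0,0,0],[0.36,0,0,-0.7,0,0,0],[0.36,0,0,0,0,0,0],[0,0,0,0,0,0,0],[0,0,0,0,0,0,0],[0,0,0,0,0,0,0],[0,0,0,0,0,0,0]]' |grep -E 'ee|wid|con|gri'
```

```text
ee_pos: [0.5173, 0.1042, 0.1017]
width: 0.031
red 1036 [0.5159 0.103 ] [49.4 15. ] -13.2 st [0.4712 0.234 ] px 275.0 214.0 h 0.0465
knob 690 (array([0.5695, 0.091 ]), array([41.6, 11.6]), -13.2)
ee_pos: [0.5707, 0.0921, 0.0254]
contact_force: [3.5, 7.1, -11.3]
width: 0.0107
grip_force: 60.3
```

```bash
python3 -m crank '[[0,0,0,0,0,0,0.5],[0,0,0,0,0,0,1],[0,0,0,0,0,0,1],[0,0,0,0,0,0,1],[0,0,0,0,0,0,1],[0,0,0,0,0,0,1],[0,0,0,0,0,0,1],[0,0,0,0,0,0,0.48],[0,0,0,0,0,0,0],[0,0,0,0,0,0,0]]' |grep -vE 'time'; python3 -m crank '[[0.36,0,0,0,0,0,0],[0.36,0,0,0,0,0,0],[0.36,0,0,0,0,0,0],[0.36,0,0,0.8,0,0,0],[0.36,0,0,0.8,0,0,0],[0.36,0,0,0,0,0,0]]' |grep -E 'ee|wid'
python3 - <<'E'
from h import *
st()
im,d,m=wr('red',z=.046)
kn=cmask(im,'blue')&(abs(pts(m,d)[...,2]-.086)<.006);print('knob',kn.sum(),kn.sum()>50 and rect(m,kn,.086))
im,d,m=grab('top');painted(m,im,d,'red',z=.046);kn=cmask(im,'blue')&(abs(pts(m,d)[...,2]-.086)<.006);print('knob',kn.sum(),kn.sum()>50 and rect(m,kn,.086))
E
```

```text
ee_pos: [0.5714, 0.09, 0.0254]
orientation: [-0.393, 0.919, -0.001, 0.001]
contact_force: [7.1, -0.8, -11.5]
width: 0.0107
grip_force: 60.1
ee_pos: [0.5712, 0.091, 0.107]
width: 0.0311
t 44.2 p [0.5712 0.091  0.107 ] rot [-0.724  0.69  -0.002] z [ 0.004  0.001 -1.   ] F [-0.1 -0.2 -0.5] w 0.0311 g 0.0 q [ 0.06  0.87 -0.56  1.57  0.56  0.86  1.67]
red 1210 [0.533  0.0486] [49.2 15. ] 45.7 st [0.4514 0.2875] px 274.0 146.0 h 0.0465
knob 765 (array([0.5712, 0.0895]), array([39.6, 10.4]), 46.4)
red 242 [0.5338 0.0478] [48.6 16.6] 44.9 st [0.4516 0.2886] px 370.0 195.0 h 0.047
knob 44 False
```

```bash
python3 -m crank '[[0.36,-0.167,0.9,0,0,0,-0.98],[0.36,-0.167,0.9,0,0,0,0],[0.36,-0.167,0.9,0,0,0,0],[0.36,-0.167,0.95,0,0,0,0],[0.36,0,0,-0.4,0,0,0],[0.36,0,0,0,0,0,0]]' |grep -E 'ee|wid'
python3 - <<'E'
from h import *
st();wr('yellow')
E
```

```text
ee_pos: [0.5357, 0.2726, 0.0825]
width: 0.0305
t 45.05 p [0.5357 0.2726 0.0825] rot [-0.616  0.788 -0.   ] z [-0.003 -0.002 -1.   ] F [-0.1 -0.2 -0.1] w 0.0305 g 0.0 q [-0.3   0.92 -0.47  1.5   0.5   0.85  1.28]
yellow 1083 [0.5379 0.2739] [49.  15.1] 37.9 st [0.5931 0.1122] px 276.0 222.0 h 0.0366
```

```bash
python3 -m crank '[[0.36,0.035,0.025,-0.6,0,0,0],[0.36,0,0,-0.8,0,0,0],[0.36,0,0,-0.56,0,0,0],[0.36,0,0,0,0,0,0],[0,0,0,0,0,0,0],[0,0,0,0,0,0,0],[0,0,0,0,0,0,0],[0,0,0,0,0,0,0]]' |grep -vE 'time|ori'; python3 -m crank '[[0,0,0,0.4,0,0,0],[0,0,0,0.7,0,0,0],[0,0,0,0.7,0,0,0],[0,-0.072,-0.565,0.7,0,0,-1],[0,-0.072,-0.565,0,0,0,-1],[0,-0.072,-0.565,0,0,0,-1],[0,-0.072,-0.565,0,0,0,-1],[0,-0.072,-0.565,0,0,0,-1],[0,-0.072,-0.565,0,0,0,-1],[0,0,0,0,0,0,0],[0,0,0,0,0,0,0]]' |grep -vE 'time'
python3 - <<'E'
from h import *
st(); im,d,m=wr('yellow',z=.161,tol=.03)
P=pts(m,d);L=im.max(2);H=P[...,2]
k=(L>185)&win(235,310,150,260)&(abs(H-.026)<.006);print('walls',k.sum(),rect(m,k,.026))
E
```

```text
ee_pos: [0.5391, 0.2745, -0.0123]
contact_force: [-0.0, -1.1, 8.7]
width: 0.0183
grip_force: 60.5
ee_pos: [0.517, 0.1057, 0.1123]
orientation: [0.118, 0.993, 0.0, 0.0]
contact_force: [-0.6, -0.0, -2.7]
width: 0.0182
grip_force: 59.2
t 47.48 p [0.517  0.1057 0.1123] rot [0.233 0.972 0.001] z [ 0.001  0.001 -1.   ] F [-0.6 -0.  -2.7] w 0.0182 g 59.222309589385986 q [-0.12  0.76 -0.26  1.76  0.29  0.66  0.79]
yellow 2763 [0.516  0.1048] [49.2 15.9] -13.4 st [0.4724 0.2326] px 276.0 277.0 h 0.1612
walls 401 (array([0.5017, 0.1078]), array([38.7, 29. ]), -13.6)
```

```bash
python3 -m crank '[[0,-0.012,-0.028,-0.5,0,0,0],[0,0,0,-0.8,0,0,0],[0,0,0,-0.6,0,0,0],[0,0,0,-0.16,0,0,0],[0,0,0,0,0,0,0]]' |grep -E 'ee|wid|con'; python3 -m crank '[[0,0,0,-0.1,0,0,0],[0,0,0,0,0,0,0]]' |grep -E 'ee|wid|con'; python3 -m crank '[[0,0,0,-0.06,0,0,0],[0,0,0,0,0,0,0]]' |grep -E 'ee|con'
```

```text
ee_pos: [0.5164, 0.104, 0.0088]
contact_force: [-0.2, -0.3, -1.8]
width: 0.0184
ee_pos: [0.5165, 0.1035, 0.0038]
contact_force: [1.2, -0.3, -2.5]
width: 0.018
ee_pos: [0.5162, 0.1035, 0.0004]
contact_force: [-0.5, -0.3, -2.6]
```

```bash
python3 -m crank '[[0,0,0,-0.04,0,0,0],[0,0,0,0,0,0,0]]' |grep -E 'ee|con'; python3 -m crank '[[0,0,0,-0.03,0,0,0],[0,0,0,0,0,0,0]]' |grep -E 'ee|con'; python3 -m crank '[[0.36,0,0,0,0,0,0],[0.36,0,0,0,0,0,0],[0.36,0,0,0,0,0,0],[0.36,0,0,0.5,0,0,0],[0.36,0,0,0.8,0,0,0],[0.36,0,0,0.8,0,0,0],[0.36,0,0,0,0,0,0]]' |grep -E 'ee|wid'
python3 - <<'E'
from h import *
st();im,d,m=wr('yellow','red',z=.046)
kn=cmask(im,'blue')&(abs(pts(m,d)[...,2]-.086)<.006);print('knob',kn.sum(),kn.sum()>50 and rect(m,kn,.086))
E
```

```text
ee_pos: [0.5162, 0.1035, -0.0017]
contact_force: [0.1, 0.4, -2.4]
ee_pos: [0.5163, 0.1036, -0.0025]
contact_force: [-3.6, -0.5, 15.4]
ee_pos: [0.5174, 0.1037, 0.1042]
width: 0.0305
t 50.02 p [0.5174 0.1037 0.1042] rot [0.236 0.972 0.002] z [ 0.004  0.001 -1.   ] F [-0.2 -0.2 -0.9] w 0.0305 g 0.0 q [-0.12  0.77 -0.25  1.77  0.3   0.64  0.78]
yellow 1006 [0.5156 0.1029] [48.8 14.8] -13.7 st [0.4709 0.2339] px 276.0 212.0 h 0.0465
red 793 [0.5331 0.0481] [49.2 15.8] 46.0 st [0.4512 0.2879] px 216.0 243.0 h 0.0465
knob 769 (array([0.5692, 0.0914]), array([40. , 14.3]), 46.0)
```

```bash
python3 -m crank '[[0.36,0.27,-0.06,0,0,0,-1],[0.36,0.27,-0.06,0,0,0,-1],[0.36,0.27,-0.06,0,0,0,-1],[0.36,0.26,-0.06,0,0,0,-1],[0.36,0,0,0,0,0,-1],[0.36,0,0,0,0,0,-1],[0.36,0,0,0,0,0,-1],[0.36,0,0,0,0,0,-1],[0.36,0,0,0,0,0,-1],[0.36,0,0,0,0,0,-1],[0.36,0,0,0,0,0,-1],[0.36,0,0,0,0,0,-1]]' |grep ee; python3 -m crank '[[0.36,0,0,0,0,0,-0.98],[0.36,0,0,0,0,0,-0.98],[0.36,0,0,0,0,0,0],[0.36,0,0,0,0,0,0]]' |grep ee; python3 -c "
from h import *
st()"
```

```text
ee_pos: [0.5693, 0.0912, 0.1007]
ee_pos: [0.5695, 0.0913, 0.1013]
t 52.08 p [0.5695 0.0913 0.1013] rot [ 0.727 -0.687 -0.   ] z [-0.001 -0.    -1.   ] F [-1.   0.2 -0.2] w 0.0306 g 0.0 q [-0.38  0.86  0.33  1.59 -0.37  0.75 -0.64]
```

```bash
python3 -m crank '[[0.36,0.02,0,-0.8,0,0,0],[0.36,0,0,-0.74,0,0,0],[0.36,0,0,0,0,0,0],[0,0,0,0,0,0,0],[0,0,0,0,0,0,0],[0,0,0,0,0,0,0],[0,0,0,0,0,0,0]]' |grep -E 'ee|wid|con|gri'; python3 -m crank '[[0,0,0,0,0,0,0.5],[0,0,0,0,0,0,1],[0,0,0,0,0,0,1],[0,0,0,0,0,0,1],[0,0,0,0,0,0,1],[0,0,0,0,0,0,1],[0,0,0,0,0,0,1],[0,0,0,0,0,0,0.48],[0,0,0,0,0,0,0],[0,0,0,0,0,0,0]]' |grep -vE 'time'; python3 -m crank '[[0.36,0,0,0,0,0,0],[0.36,0,0,0,0,0,0],[0.36,0,0,0,0,0,0],[0.36,0,0,0.8,0,0,0],[0.36,0,0,0.8,0,0,0],[0.36,0,0,0,0,0,0]]' |grep -E 'ee|wid'
python3 - <<'E'
from h import *
st()
im,d,m=wr('yellow','red',z=.046)
kn=cmask(im,'blue')&(abs(pts(m,d)[...,2]-.086)<.006);print('knob',kn.sum(),kn.sum()>50 and rect(m,kn,.086))
im,d,m=grab('top');painted(m,im,d,'red',z=.046);painted(m,im,d,'yellow',z=.046)
E
```

```text
ee_pos: [0.572, 0.0908, 0.0264]
contact_force: [3.5, -5.7, -3.6]
width: 0.0111
grip_force: 59.9
ee_pos: [0.5732, 0.0904, 0.0264]
orientation: [0.599, 0.801, 0.001, 0.002]
contact_force: [13.6, -4.7, -8.8]
width: 0.0107
grip_force: 59.2
ee_pos: [0.572, 0.0917, 0.1076]
width: 0.0309
t 54.95 p [0.572  0.0917 0.1076] rot [0.959 0.282 0.004] z [ 0.004  0.001 -1.   ] F [-1.1 -0.4 -0.1] w 0.0309 g 0.0 q [-0.22  0.82  0.02  1.58 -0.02  0.73  0.09]
yellow 898 [0.5336 0.0474] [49.8 16. ] 46.5 st [0.4512 0.2888] px 221.0 247.0 h 0.0463
red 727 [0.5896 0.0357] [48.3 15.3] -73.1 st [0.4883 0.3323] px 278.0 275.0 h 0.0463
knob 759 (array([0.5713, 0.0927]), array([39.5, 11.1]), -73.2)
red not seen 18
yellow 198 [0.5342 0.0474] [48.8 16.9] 47.0 st [0.4517 0.2892] px 385.0 197.0 h 0.0471
```

```bash
python3 -m crank '[[0.36,-0.204,0.473,0,0,0,1],[0.36,-0.204,0.473,0,0,0,1],[0.36,-0.204,0.473,0,0,0,1],[0.36,-0.204,0.473,0,0,0,1],[0.36,-0.204,0.473,0,0,0,1],[0.36,-0.204,0.473,0,0,0,1],[0.36,-0.204,0.473,0,0,0,1],[0.36,-0.204,0.473,0,0,0,1],[0.36,-0.204,0.473,0,0,0,1],[0.36,-0.204,0.473,0,0,0,1],[0.36,-0.204,0.473,0,0,0,1],[0.36,-0.204,0.473,0,0,0,1]]' |grep ee; python3 -m crank '[[0.36,-0.2,0.473,-0.4,0,0,0.98],[0.36,0,0,0,0,0,0],[0.36,0,0,0,0,0,0]]' |grep ee; python3 -c "
from h import *
st();wr('blue')"
```

```text
ee_pos: [0.4475, 0.3758, 0.1038]
ee_pos: [0.4384, 0.3982, 0.0844]
t 56.92 p [0.4384 0.3982 0.0844] rot [-0.614  0.79  -0.   ] z [-0.001 -0.001 -1.   ] F [-0.1 -0.9  0.3] w 0.0309 g 0.0 q [-0.57  0.9  -0.46  1.53  0.49  0.82  1.01]
blue 1109 [0.4396 0.3992] [49.4 15.4] 37.3 st [ 0.5919 -0.047 ] px 276.0 220.0 h 0.0366
```

```bash
python3 -m crank '[[0.36,0.02,0.015,-0.6,0,0,0],[0.36,0,0,-0.8,0,0,0],[0.36,0,0,-0.57,0,0,0],[0.36,0,0,0,0,0,0],[0,0,0,0,0,0,0],[0,0,0,0,0,0,0],[0,0,0,0,0,0,0],[0,0,0,0,0,0,0]]' |grep -vE 'time|ori'; python3 -m crank '[[0,0,0,0.4,0,0,0],[0,0,0,0.7,0,0,0],[0,0,0,0.7,0,0,0],[0,0.22,-0.843,0.7,0,0,-1],[0,0.22,-0.843,0,0,0,-1],[0,0.22,-0.843,0,0,0,-1],[0,0.22,-0.843,0,0,0,-1],[0,0.22,-0.843,0,0,0,-1],[0,0.22,-0.843,0,0,0,-1],[0,0.22,-0.843,0,0,0,0],[0,0,0,0,0,0,0],[0,0,0,0,0,0,0]]' |grep -vE 'time'
python3 - <<'E'
from h import *
st(); im,d,m=wr('blue',z=.161,tol=.03)
P=pts(m,d);L=im.max(2);H=P[...,2]
k=(L>185)&win(235,310,150,260)&(abs(H-.026)<.006);print('walls',k.sum(),rect(m,k,.026))
E
```

```text
ee_pos: [0.4399, 0.3999, -0.0125]
contact_force: [-0.1, -2.3, 8.6]
width: 0.0181
grip_force: 60.4
ee_pos: [0.5163, 0.1053, 0.1123]
orientation: [0.118, 0.993, 0.0, 0.0]
contact_force: [0.2, 0.6, -2.7]
width: 0.0182
grip_force: 59.3
t 59.48 p [0.5163 0.1053 0.1123] rot [0.235 0.972 0.001] z [ 0.001  0.001 -1.   ] F [ 0.2  0.6 -2.7] w 0.0182 g 59.34072196483612 q [-0.11  0.76 -0.28  1.76  0.31  0.66  0.77]
blue 2801 [0.5162 0.1043] [49.9 15.8] -13.5 st [0.4722 0.2331] px 276.0 278.0 h 0.1613
walls 414 (array([0.5019, 0.1072]), array([38.8, 28.3]), -13.7)
```

```bash
python3 -m crank '[[0,0,-0.024,-0.5,0,0,0],[0,0,0,-0.8,0,0,0],[0,0,0,-0.6,0,0,0],[0,0,0,-0.16,0,0,0],[0,0,0,-0.1,0,0,0],[0,0,0,0,0,0,0]]' |grep -E 'ee|wid|con'; python3 -m crank '[[0,0,0,-0.06,0,0,0],[0,0,0,0,0,0,0]]' |grep -E 'ee|con'; python3 -m crank '[[0,0,0,-0.04,0,0,0],[0,0,0,0,0,0,0]]' |grep -E 'ee|con'; python3 -m crank '[[0,0,0,-0.03,0,0,0],[0,0,0,0,0,0,0]]' |grep -E 'ee|con'
```

```text
ee_pos: [0.5167, 0.1037, 0.0041]
contact_force: [-0.4, -0.3, -1.5]
width: 0.0183
ee_pos: [0.5165, 0.1034, 0.0006]
contact_force: [-0.4, 0.6, -2.9]
ee_pos: [0.5163, 0.1034, -0.0017]
contact_force: [-1.1, 0.2, -2.4]
ee_pos: [0.5164, 0.1035, -0.0026]
contact_force: [-3.7, -0.2, 12.8]
```

```bash
python3 -m crank '[[0.36,0,0,0,0,0,0],[0.36,0,0,0,0,0,0],[0.36,0,0,0,0,0,0],[0.36,0,0,0.5,0,0,0],[0.36,0,0,0.8,0,0,0],[0.36,0,0,0.8,0,0,0],[0.36,0,0,0,0,0,0]]' |grep -E 'ee|wid'
python3 - <<'E'
from h import *
im,d,m=wr('blue','yellow',z=.046)
E
python3 -m crank '[[0.36,0.27,-0.055,0,0,0,-0.99],[0.36,0.27,-0.055,0,0,0,-0.99],[0.36,0.27,-0.055,0,0,0,-0.99],[0.36,0.27,-0.055,0,0,0,-0.99],[0.36,0,0,0,0,0,-0.99],[0.36,0,0,0,0,0,-0.99],[0.36,0,0,0,0,0,-0.99],[0.36,0,0,0,0,0,0],[0.36,0,0,0,0,0,0]]' |grep ee; python3 -c "
from h import *
st()"
```

```text
ee_pos: [0.5175, 0.1036, 0.1042]
width: 0.0309
blue 1006 [0.5165 0.1024] [48.9 14.9] -13.2 st [0.4713 0.2348] px 275.0 213.0 h 0.0466
yellow 790 [0.5333 0.0473] [49.3 15.8] 46.6 st [0.4509 0.2887] px 215.0 244.0 h 0.0464
ee_pos: [0.5701, 0.0924, 0.1013]
t 63.08 p [0.5701 0.0924 0.1013] rot [ 0.956  0.293 -0.001] z [-0.001 -0.    -1.   ] F [-0.1 -0.3  0. ] w 0.0307 g 0.0 q [-0.22  0.83  0.01  1.59 -0.01  0.73  0.09]
```

Grip, turn one click, release and check.

```bash
python3 -m crank '[[0.36,0.03,-0.01,-0.8,0,0,0],[0.36,0,0,-0.74,0,0,0],[0.36,0,0,0,0,0,0],[0,0,0,0,0,0,0],[0,0,0,0,0,0,0],[0,0,0,0,0,0,0],[0,0,0,0,0,0,0]]' |grep -E 'ee|wid|con|gri'; python3 -m crank '[[0,0,0,0,0,0,0.5],[0,0,0,0,0,0,1],[0,0,0,0,0,0,1],[0,0,0,0,0,0,1],[0,0,0,0,0,0,1],[0,0,0,0,0,0,1],[0,0,0,0,0,0,1],[0,0,0,0,0,0,0.48],[0,0,0,0,0,0,0],[0,0,0,0,0,0,0]]' |grep -vE 'time'; python3 -m crank '[[0.36,0,0,0,0,0,0],[0.36,0,0,0,0,0,0],[0.36,0,0,0,0,0,0],[0.36,0,0,0.8,0,0,0],[0.36,0,0,0.8,0,0,0],[0.36,0,0,0,0,0,0]]' |grep -E 'ee|wid'
python3 - <<'E'
from h import *
st()
im,d,m=wr('yellow','red',z=.046)
H=pts(m,d)[...,2];kn=cmask(im,'blue')&(abs(H-.086)<.006);print('knob',kn.sum(),kn.sum()>50 and rect(m,kn,.086))
painted(m,im,d,'blue',z=.046)
E
```

```text
ee_pos: [0.5727, 0.092, 0.0263]
contact_force: [0.6, 0.3, 10.3]
width: 0.0111
grip_force: 60.9
ee_pos: [0.5725, 0.0917, 0.0263]
orientation: [0.115, 0.993, -0.0, 0.001]
contact_force: [-1.2, -1.3, 11.7]
width: 0.0108
grip_force: 61.2
ee_pos: [0.5731, 0.0921, 0.1074]
width: 0.031
t 65.95 p [0.5731 0.0921 0.1074] rot [0.228 0.974 0.002] z [ 0.004  0.001 -1.   ] F [ 0.  -0.8  0.3] w 0.031 g 0.0 q [-0.06  0.84 -0.31  1.57  0.33  0.79  0.83]
yellow 897 [0.5904 0.0357] [49.8 15.8] -73.4 st [0.489  0.3328] px 220.0 246.0 h 0.0465
red 740 [0.6294 0.0782] [48.4 15. ] -13.3 st [0.5458 0.323 ] px 276.0 275.0 h 0.0465
knob 761 (array([0.57  , 0.0912]), array([39.5, 11.2]), -14.3)
blue 1110 [0.5339 0.0483] [49.6 16. ] 46.3 st [0.452  0.2883] px 214.0 182.0 h 0.0465
```

```bash
python3 -m crank '[[0.36,-0.217,0.733,0,0,0,0.993],[0.36,-0.217,0.733,0,0,0,0.993],[0.36,-0.217,0.733,0,0,0,0.993],[0.36,-0.217,0.733,0,0,0,0.993],[0.36,-0.217,0.733,0,0,0,0.993],[0.36,-0.217,0.733,-0.4,0,0,0.993],[0.36,0,0,0,0,0,0],[0.36,0,0,0,0,0,0]]' |grep ee; python3 -c "
from h import *
st();wr('green')"
```

```text
ee_pos: [0.5067, 0.3111, 0.0842]
t 67.0 p [0.5067 0.3111 0.0842] rot [-0.615  0.788 -0.   ] z [-0.001 -0.001 -1.   ] F [ 0.4 -0.1  0.9] w 0.0307 g 0.0 q [-0.36  0.91 -0.51  1.52  0.54  0.85  1.17]
green 1076 [0.5083 0.3121] [48.4 15.1] 37.9 st [0.593  0.0639] px 276.0 221.0 h 0.0366
```

```bash
python3 -m crank '[[0.36,0.024,0.016,-0.6,0,0,0],[0.36,0,0,-0.8,0,0,0],[0.36,0,0,-0.57,0,0,0],[0.36,0,0,0,0,0,0],[0,0,0,0,0,0,0],[0,0,0,0,0,0,0],[0,0,0,0,0,0,0],[0,0,0,0,0,0,0]]' |grep -vE 'time|ori'; python3 -m crank '[[0,0,0,0.4,0,0,0],[0,0,0,0.7,0,0,0],[0,0,0,0.7,0,0,0],[0,0.027,-0.69,0.7,0,0,-1],[0,0.027,-0.69,0,0,0,-1],[0,0.027,-0.69,0,0,0,-1],[0,0.027,-0.69,0,0,0,-1],[0,0.027,-0.69,0,0,0,-1],[0,0.027,-0.69,0,0,0,-1],[0,0,0,0,0,0,0],[0,0,0,0,0,0,0]]' |grep -vE 'time'
python3 - <<'E'
from h import *
st(); im,d,m=wr('green',z=.161,tol=.03)
P=pts(m,d);L=im.max(2);H=P[...,2]
k=(L>185)&win(235,310,150,260)&(abs(H-.026)<.006);print('walls',k.sum(),rect(m,k,.026))
E
```

```text
ee_pos: [0.5086, 0.3127, -0.0125]
contact_force: [-0.4, -1.8, 9.7]
width: 0.0184
grip_force: 60.7
ee_pos: [0.5161, 0.1064, 0.1123]
orientation: [0.117, 0.993, 0.0, 0.0]
contact_force: [0.1, -0.3, -2.8]
width: 0.0184
grip_force: 59.4
t 69.42 p [0.5161 0.1064 0.1123] rot [0.232 0.973 0.001] z [ 0.001  0.001 -1.   ] F [ 0.1 -0.3 -2.8] w 0.0184 g 59.41179692745209 q [-0.1   0.76 -0.3   1.76  0.34  0.67  0.74]
green 2690 [0.5157 0.1054] [49.2 15.6] -13.6 st [0.4725 0.232 ] px 276.0 278.0 h 0.1614
walls 407 (array([0.502 , 0.1075]), array([38.2, 28.3]), -14.3)
```

```bash
python3 -m crank '[[0,0.005,-0.046,-0.5,0,0,0],[0,0,0,-0.8,0,0,0],[0,0,0,-0.6,0,0,0],[0,0,0,-0.16,0,0,0],[0,0,0,-0.1,0,0,0],[0,0,0,0,0,0,0]]' |grep -E 'ee|wid|con'; python3 -m crank '[[0,0,0,-0.06,0,0,0],[0,0,0,0,0,0,0]]' |grep -E 'ee|con'; python3 -m crank '[[0,0,0,-0.04,0,0,0],[0,0,0,0,0,0,0]]' |grep -E 'ee|con'; python3 -m crank '[[0,0,0,-0.03,0,0,0],[0,0,0,0,0,0,0]]' |grep -E 'ee|con'
```

```text
ee_pos: [0.5167, 0.1036, 0.0041]
contact_force: [0.9, 0.3, -2.5]
width: 0.0185
ee_pos: [0.5164, 0.1033, 0.0006]
contact_force: [0.3, -0.2, -1.9]
ee_pos: [0.5162, 0.1033, -0.0017]
contact_force: [0.4, 0.3, -3.0]
ee_pos: [0.5164, 0.1034, -0.0026]
contact_force: [-2.8, -0.4, 11.2]
```

Seated; release, check, then grip the knob (at -14°, tool already aligned).

```bash
python3 -m crank '[[0.36,0,0,0,0,0,0],[0.36,0,0,0,0,0,0],[0.36,0,0,0,0,0,0],[0.36,0,0,0.5,0,0,0],[0.36,0,0,0.8,0,0,0],[0.36,0,0,0.8,0,0,0],[0.36,0,0,0,0,0,0]]' |grep -E 'ee|wid'; python3 -c "
from h import *
wr('green','blue','yellow',z=.046)"
python3 -m crank '[[0.36,0.54,-0.12,0,0,0,0],[0.36,0.54,-0.12,0,0,0,0],[0.36,0,0,0,0,0,0],[0.36,0,0,-0.8,0,0,0],[0.36,0,0,-0.7,0,0,0],[0.36,0,0,0,0,0,0],[0,0,0,0,0,0,0],[0,0,0,0,0,0,0],[0,0,0,0,0,0,0],[0,0,0,0,0,0,0]]' |grep -E 'ee|wid|con|gri'
```

```text
ee_pos: [0.5174, 0.1035, 0.1042]
width: 0.0306
green 989 [0.5161 0.1027] [48.  14.8] -13.6 st [0.4712 0.2344] px 276.0 213.0 h 0.0466
blue 788 [0.534 0.048] [49.6 16.3] 45.8 st [0.4519 0.2886] px 216.0 244.0 h 0.0465
yellow not seen 28
ee_pos: [0.5706, 0.0921, 0.0281]
contact_force: [-2.0, 5.6, 5.9]
width: 0.0109
grip_force: 60.4
```

```bash
python3 -m crank '[[0,0,0,0,0,0,0.5],[0,0,0,0,0,0,1],[0,0,0,0,0,0,1],[0,0,0,0,0,0,1],[0,0,0,0,0,0,1],[0,0,0,0,0,0,1],[0,0,0,0,0,0,1],[0,0,0,0,0,0,0.48],[0,0,0,0,0,0,0],[0,0,0,0,0,0,0]]' |grep -vE 'time'; python3 -m crank '[[0.36,0,0,0,0,0,0],[0.36,0,0,0,0,0,0],[0.36,0,0,0,0,0,0],[0.36,0,0,0.8,0,0,0],[0.36,0,0,0.8,0,0,0],[0.36,-0.3,0.9,0.3,0,0,0],[0.36,-0.3,0.9,0,0,0,0],[0.36,-0.3,0.9,0,0,0,0],[0.36,-0.2,0.9,0,0,0,0],[0.36,0,0,0,0,0,0]]' |grep -E 'ee|wid'
python3 - <<'E'
from h import *
for nm in('top','wrist'):
    im,d,m=grab(nm,'end_%s.png'%nm); print(nm)
    for c in ('red','yellow','green','blue'): painted(m,im,d,c,z=.046,smin=110)
im,d,m=grab('scene','end_scene.png')
dish2('top',325,265,17)
im,d,m=grab('top');hsv=cv2.cvtColor(im,cv2.COLOR_RGB2HSV);k=(hsv[...,0]<20)&(hsv[...,1]>150)&win(295,360,230,300);print(k.sum(),k.sum()>10 and rect(m,k,.025))
E
```

```text
ee_pos: [0.5713, 0.09, 0.0281]
orientation: [-0.394, 0.919, -0.001, 0.001]
contact_force: [1.6, -4.9, 4.9]
width: 0.0111
grip_force: 60.4
ee_pos: [0.5137, 0.275, 0.122]
width: 0.0306
top
red not seen 17
yellow not seen 0
green not seen 0
blue not seen 6
wrist
red 1014 [0.6115 0.1333] [48.9 15.5] 46.3 st [0.5653 0.2685] px 85.0 171.0 h 0.0465
yellow 942 [0.63   0.0781] [51.1 16.6] -13.5 st [0.5462 0.3235] px 19.0 140.0 h 0.0464
green 1067 [0.5381 0.0521] [36.5 14.7] 46.6 st [0.4576 0.2878] px 54.0 27.0 h 0.0464
blue 532 [0.5878 0.0461] [19.  16.9] 30.8 st [0.4933 0.323 ] px 23.0 76.0 h 0.0466
dish top [324.  264.   16.6] [0.4038 0.1602] rad 32.5
231 (array([0.4033, 0.1611]), array([43.9, 19.2]), -13.8)
```

View pics/end_top.png

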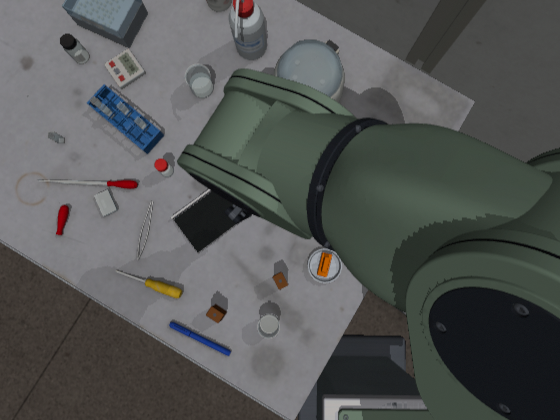

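```bash
python3 -c "
from rig import r
print(r.get_obs()['time_s'],r.hand_in())"
```

```text
the job is handed in; nothing more can be done
75.9 None
```

I handed the job in at 75.9 s; it printed no verdict. In the last pictures all four blocks lie seated in the wheel, painted face up, with green at the white reader and the loading pocket empty. The plug lies in the dish, and the vials and beaker look undisturbed.

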